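Bolt down the brew filter cover

TASK

The cover of the drinks filter lies on its new seal with the four wing knobs only spun on loosely. Screw them down clockwise a little at a time, crosswise from each knob to the one diagonally opposite, so that the cover comes down level; only when all four have drawn it part of the way down, go round again and tighten each to about 0.4 N m, so that the cover sits flat on the body and all four are evenly tight, none overtightened. Leave the other things on the counter where they are.

Things in the scene. Friction and masses are not known exactly. Their poses are not given: they have to be found in the camera images.
- land (a point): centre of the flat top face (the land) of the filter, a squat round aluminium bowl with a square flange 146 mm wide, fixed to the counter, land 75 mm above it, hose tails on its left and right. z up, x and y along the flange's sides. The four knobs' studs stand at x, y = +-50 mm from here. A rubber ring seal inside the studs stands 3.3 mm proud of the land until the cover squeezes it (14 N per mm in all)
- cover: loose square steel cover plate, 140 x 140 x 12 mm, rounded corners, a 24 mm high round bleed valve in its middle; origin at the centre of the plate's underside, z up. It starts on the seal, 3.3 mm above the land; fully home its underside lies on the land. A spigot underneath keeps it from sliding or turning more than 2 mm
- knob_1: front left wing knob (robot's view, filter unturned). All four alike: black T-shaped knob, a wing 42 mm long, 10 mm thick, 22 mm high on a round foot with 27 mm steel washers under it; origin on the screw axis at the foot's underside; x along the wing, whose middle is 23 mm and top 34 mm above the origin. Grip it from above across the flats, fingertips no lower than 13 mm above the origin
- knob_2: back left wing knob. All four: turned clockwise seen from above they screw down 20 mm a full turn (3.2 mm a radian); friction holds them where left. They start 17.5 to 17.8 mm above the land. Packing washers of unknown thickness, 0 to 2.2 mm and different at each, hang under the foot, so a knob is tight anywhere from 13.9 down to 11.4 mm: 1.1 to 2 rad in all. First round 0.7 to 0.8 rad each
- knob_3: back right wing knob. All four: lock nuts with 0.22 N m friction at any load, plus 0.0032 N m per N on the cover (up to 0.07 while squeezing the seal; with the cover down at that corner it climbs about 1.7 N m per rad). 0.4 N m is right (56 N); 0.3 too loose (25 N), 0.54 overtight (100 N). Feel it: after a slow small turn (0.04 rad) a standing reading shows 0.08 to 0.13 less, after a quick stop up to 0.25 less
- knob_4: front right wing knob, diagonally opposite knob_2, as knob_1 is opposite knob_3; otherwise like the others. All four: a released knob springs back to 70 N if tighter; tightening the others can take 10 N off one already tight. The hand's own give makes the torque climb more softly than the thread does
- service_bell: desk bell, 84 mm wide, 58 mm high, bystander; origin under its centre
- coaster_stack: stack of round cork coasters, 70 mm wide, 19 mm high, bystander; origin under its centre
- card_pack: banded pack of small cards, 84 x 54 x 18 mm, bystander; origin under its centre

How it is judged:
On the way, in this order (a step that is already met when the one before it is completed fails the run):
1. two knobs on one diagonal are screwed below a height (16.9, 16.3 or 15.8 mm above the land) which the other two still stand above (((z of each of knob_1, knob_3 in the frame of land below 0.0169 m and z of each of knob_2, knob_4 in the frame of land above 0.0169 m) or (z of each of knob_2, knob_4 in the frame of land below 0.0169 m and z of each of knob_1, knob_3 in the frame of land above 0.0169 m) or (z of each of knob_1, knob_3 in the frame of land below 0.0163 m and z of each of knob_2, knob_4 in the frame of land above 0.0163 m) or (z of each of knob_2, knob_4 in the frame of land below 0.0163 m and z of each of knob_1, knob_3 in the frame of land above 0.0163 m) or (z of each of knob_1, knob_3 in the frame of land below 0.0158 m and z of each of knob_2, knob_4 in the frame of land above 0.0158 m) or (z of each of knob_2, knob_4 in the frame of land below 0.0158 m and z of each of knob_1, knob_3 in the frame of land above 0.0158 m))), for 0.2 s.
2. all four feet are under 15.8 mm above the land and none is tight yet (each presses with under 25 N) (z of each of knob_1, knob_2, knob_3, knob_4 in the frame of land below 0.0158 m and contact force between each of knob_1, knob_2, knob_3, knob_4 and cover below 25 N), for 0.2 s.
3. all four press on the cover with over 25 N and the cover lies on the land (contact force between each of knob_1, knob_2, knob_3, knob_4 and cover above 25 N and z of cover in the frame of land below 0.0012 m), for 0.2 s.
At the end, for the whole second after the job is handed in: the cover lies flat on the land (within 1.2 mm and 0.4 degrees) and each of the four knobs presses on it with 25 to 100 N (all of step 3 and contact force between each of knob_1, knob_2, knob_3, knob_4 and cover below 100 N and angle between the z axis of cover and the z axis of land, either way round below 0.007 rad); the robot touches nothing.
It fails at once if the cover is cocked: it tips by more than 1.5 degrees about a line parallel to one of its sides (angle between the x axis of cover and the z axis of land, either way round below 1.5446 rad or angle between the y axis of cover and the z axis of land, either way round below 1.5446 rad).
It fails at once if a knob is overtightened: it presses on the cover with over 100 N (contact force between any of knob_1, knob_2, knob_3, knob_4 and cover above 100 N).
It fails at once if the bell, the coasters or the card pack are moved by more than 20 mm (distance of any of service_bell, coaster_stack, card_pack from where it was at the start of the episode above 0.02 m).
It also fails if it takes over 72 s, if anything falls off the work surface, if the arm or the gripper's body presses on something with over 40 N, if the wrist force passes 120 N, or if a joint passes its speed limit or range.

ROBOT

A 6-joint arm with a two-finger parallel gripper is mounted at the origin on a cart in front of the work surface, level with it; the furniture and walls round the work are solid. World frame = base frame: x ahead of the robot, y to its left, z up, the work surface at z = 0. Lengths are in m, angles in rad, forces in N, time in s.
With the tool pointing down it reaches from about 0.35 to 1 m from the base axis. Payload 7.1 kg.
Tool frame: the origin (TCP) lies midway between the tips of the shut fingers; the grasp point (between the pads) lies 19 mm behind it; y points along the fingers, z is the direction in which the jaws open and shut, and the axes are right-handed (so a half turn about y gives the same grasp; the last joint's range is limited). The gripper opens to 85 mm and grips with 20 to 120 N. Pads are 22 mm wide; open, the fingers measure 114 mm over their backs; the gripper's body (76 mm by 85 mm) begins 54 mm behind the grasp point. The pads swing forward as they close: fully open they stand 13 mm farther back than shut.
Start: joints at [1.163, 0.423, 1.63, -0, 1.089, -0.019], TCP at [0.237, 0.578, 0.231] pointing down, gripper open.
Joint ranges: [-3, 3], [-0.9, 2.11], [0.09, 2.58], [-1.31, 4.45], [0.11, 2.69], [-2.54, 2.54]. Speed limits (rad/s): [2.39, 2.39, 3.01, 3.14, 3.14, 3.14].

INTERFACE

Orientations are given as a rotation vector (axis times angle).
In Python, from rig import bot, viewer gives the robot as it stands.
- The arm moves only by the tool arm_command, never from a script. Its arguments are lists of equal length, an entry for each row: "rotation": the turn, a rotation vector about the world's x, y, z in rad, a list of three; "slide": the shift along the world's x, y, z in mm, a list of three; "jaw": the finger opening in mm, from 0 to 85.4. A call has 1 to 12 rows; each row is the pose to reach, as a shift and turn from the pose commanded when the call began; what a row does not reach only later rows make up. A row lasts 1/10 s, in which the tool goes at most 50 mm and 8.59 degrees, less where a joint would pass 70% of its speed; a pose out of reach is approached as far as the arm can. A call with a gripper value outside its range is refused whole. The fingers move at their own pace and stop on an object; "grip_force" is the grip in N (left out, the last holds). Time passes only in rows, so rows that repeat a pose let the fingers close. It gives the time, the measured TCP pose, the force and the opening at its end, in the units of the state.
- bot.state(): the state, without advancing time (a new reading comes with each control period).
- viewer.camera(name): name is "scene" or "top" or "wrist"; returns the picture (384x512x3 uint8, blue, green, red); there is no depth.
- viewer.calibration(name): a dict with "fx", "fy", "cx", "cy" (pixels), "k1" (the pictures are not rectified: a ray, as slopes to the right and down, at radius r is drawn at 1 + k1 r^2 times it, then the intrinsics apply), "view" (4x4, takes a point from world to camera coordinates); the wrist camera has in their place "tool_from_camera" (4x4, takes a point from camera to tool coordinates, whose origin is the TCP and whose axes are the tool frame's). Camera axes: x right, y down, z forward; pixel columns grow to the right and rows downward; lengths in m; the calibration is good to about 2 mm. A picture is of the moment at which its call begins: read the wrist's pose just before it. calibration takes no time and is no camera call.
- bot.close_job(): hands the job in, once; it reports no verdict.
The state is a dict: "time_s": time; "joint_pos": joint angles; "qvel": joint speeds; "joint_torque": joint torques, N m; "position": TCP position; "orientation": TCP orientation; "contact_force": force on the tool from outside, world axes, zero at the start; "ft_torque": the same for the moment, N m; "finger_gap": opening from 0.0 (shut) to 1.0 (fully open).
Only numpy, scipy, OpenCV 4.12 (cv2) and the standard library are available. Lean on these libraries where they do the work, as an engineer would, in place of code of your own. Each camera call takes 0.05 s, during which the arm holds its last target.

## Working session

There is one attempt and no reset: what is moved stays moved. The work goes in short steps, Python scripts to look and compute and a tool call to move; the robot and the scene stay as the last step left them, time stands still between calls to the robot, and variables do not carry over. Pictures are saved under pics/ and viewed, and the job is handed in when it is done.

Besides the shell and the picture viewer there is one more tool, called after "Call:" as name(argument=value, ...), one argument or row to a line, values as JSON. arm_command: Moves the arm, as the interface text tells. Its arguments: {"type":"object","properties":{"rotation":{"type":"array","items":{"type":"array","items":{"type":"number"}}},"slide":{"type":"array","items":{"type":"array","items":{"type":"number"}}},"jaw":{"type":"array","items":{"type":"number"}},"grip_force":{"type":"number"}},"required":["rotation","slide","jaw"]}

```bash
ls; mkdir -p pics
python3 - <<'E'
from rig import bot, viewer
import cv2, json
print(bot.state())
for n in ["scene","top","wrist"]:
    c=viewer.calibration(n); print(n,c)
    cv2.imwrite(f"pics/{n}0.png",viewer.camera(n))
E
```

```text
pics
{'time_s': 0.0, 'joint_pos': array([ 1.16298662e+00,  4.23850115e-01,  1.63067950e+00,  6.38823733e-07,
        1.08860855e+00, -1.89947347e-02]), 'qvel': array([ 0.00083253,  0.00012637, -0.00119914,  0.00018153, -0.00017837,
        0.00054291]), 'joint_torque': array([ 4.04858845e-03, -5.57377195e+01, -2.81749159e+01,  1.85218737e-04,
        7.30320506e-03,  1.29201405e-05]), 'position': array([0.23669002, 0.57786148, 0.23054403]), 'orientation': array([-1.550703  ,  0.30534883, -0.30483103]), 'contact_force': array([ 0.22787291, -1.0506524 ,  0.37431321]), 'ft_torque': array([-0.0516198 ,  0.02200177,  0.00395985]), 'finger_gap': 1.0013316120608389}
scene {'fx': 370.63428235437055, 'fy': 370.63428235437055, 'cx': 250.9972105337127, 'cy': 186.72566601539694, 'k1': 0.005581375493307306, 'view': array([[-0.88886794, -0.45810698,  0.00719549,  0.36122855],
       [-0.25516157,  0.48192547, -0.83823649,  0.28841118],
       [ 0.3805343 , -0.74691756, -0.5452594 ,  0.58772022],
       [ 0.        ,  0.        ,  0.        ,  1.        ]])}
top {'fx': 361.5349843678762, 'fy': 361.5349843678762, 'cx': 258.0758572283183, 'cy': 185.01854179862352, 'k1': 0.013945486979771765, 'view': array([[-0.01521098, -0.99988339,  0.00135085, -0.16292664],
       [-0.97816707,  0.01460054, -0.20730654,  0.52416163],
       [ 0.20726264, -0.00447469, -0.9782751 ,  0.83650239],
       [ 0.        ,  0.        ,  0.        ,  1.        ]])}
wrist {'fx': 280.14770485224864, 'fy': 280.14770485224864, 'cx': 257.95783731099476, 'cy': 190.16008578440932, 'k1': 0.022228764299692137, 'tool_from_camera': array([[-5.09478678e-04,  9.61861568e-01,  2.73536220e-01,
        -6.92657676e-02],
       [-2.28846662e-04, -2.73536360e-01,  9.61861636e-01,
        -1.42365647e-01],
       [ 9.99999844e-01,  4.27450144e-04,  3.59479753e-04,
        -1.83694704e-04],
       [ 0.00000000e+00,  0.00000000e+00,  0.00000000e+00,
         1.00000000e+00]])}
```

View pics/scene0.png

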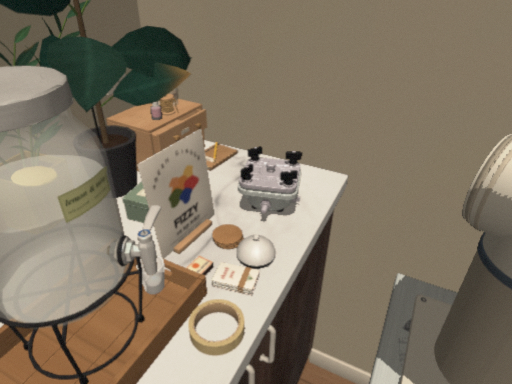

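View pics/top0.png

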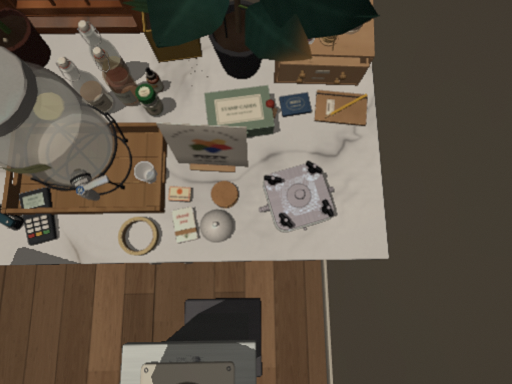

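View pics/wrist0.png

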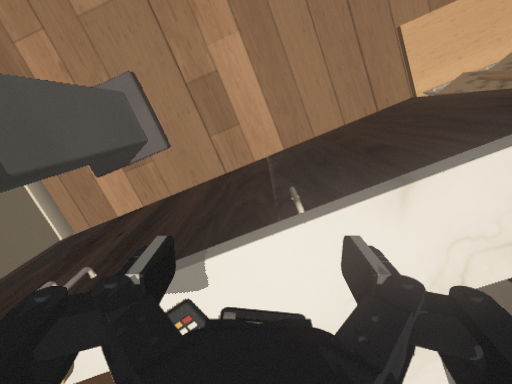

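```bash
cat > h.py <<'E'
import numpy as np, cv2
from scipy.spatial.transform import Rotation as R
from rig import bot, viewer
def pix2ray(c,u,v):
    x=(u-c['cx'])/c['fx'];y=(v-c['cy'])/c['fy']
    xu,yu=x,y
    for _ in range(20):
        s=1+c['k1']*(xu*xu+yu*yu); xu,yu=x/s,y/s
    return np.array([xu,yu,1.])
def camT(name,st=None):
    c=viewer.calibration(name)
    if name!='wrist': return c,np.linalg.inv(np.array(c['view']))
    T=np.eye(4);T[:3,:3]=R.from_rotvec(st['orientation']).as_matrix();T[:3,3]=st['position']
    return c,T@np.array(c['tool_from_camera'])
def pix2z(name,u,v,z,st=None):
    c,T=camT(name,st); d=T[:3,:3]@pix2ray(c,u,v); o=T[:3,3]
    return o+d*(z-o[2])/d[2]
def proj(name,P,st=None):
    c,T=camT(name,st); p=np.linalg.inv(T)@np.r_[P,1]
    x,y=p[0]/p[2],p[1]/p[2]; s=1+c['k1']*(x*x+y*y)
    return np.array([c['cx']+c['fx']*x*s,c['cy']+c['fy']*y*s])
def crop(img,u0,v0,u1,v1,k,f):
    cv2.imwrite(f,cv2.resize(img[v0:v1,u0:u1],None,fx=k,fy=k,interpolation=cv2.INTER_CUBIC))
E
python3 - <<'E'
from h import *
im=cv2.imread('pics/top0.png'); crop(im,250,145,350,245,6,'pics/topc.png')
im=cv2.imread('pics/scene0.png'); crop(im,220,135,320,225,6,'pics/scenec.png')
print(R.from_rotvec(bot.state()['orientation']).as_matrix().round(3))
E
```

```text
[[ 0.925 -0.001  0.379]
 [-0.379 -0.001  0.925]
 [-0.    -1.    -0.001]]
```

View pics/topc.png

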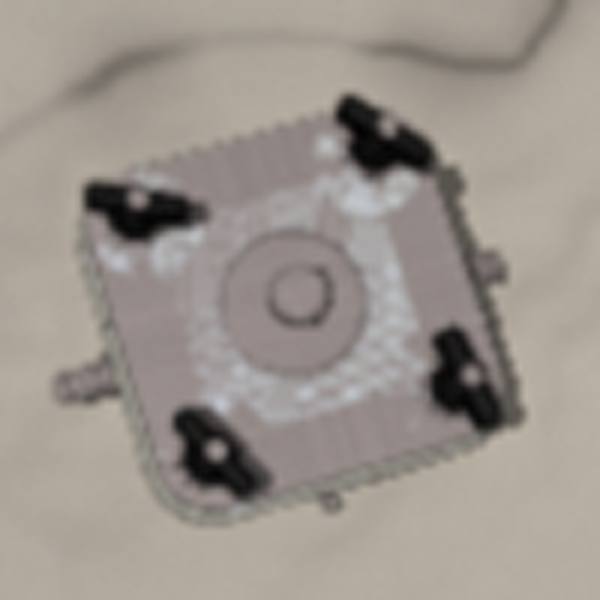

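View pics/scenec.png

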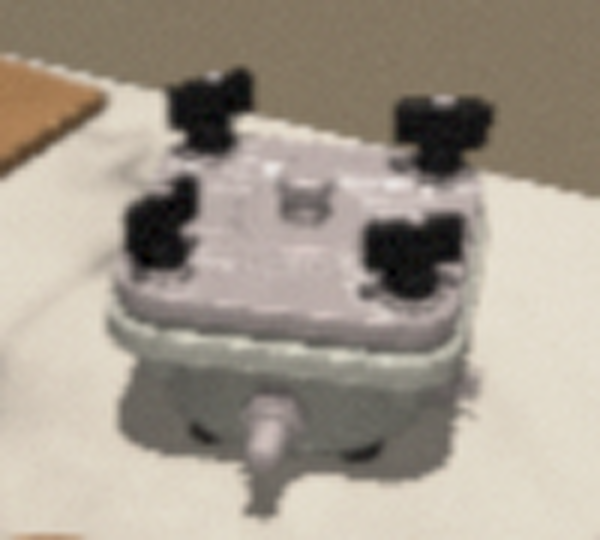

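Run:
```python
from h import *
d={1:(217,452),2:(138,200),3:(388,125),4:(472,375)}
P={}
for k,(x,y) in d.items():
    u,v=(x+.5)/6-.5+250,(y+.5)/6-.5+145
    P[k]=pix2z('top',u,v,.129); print(k,P[k].round(4),np.hypot(*P[k][:2]))
c=sum(P.values())/4; print('c',c)
for a,b in((1,2),(2,3),(3,4),(4,1),(1,3),(2,4)): print(a,b,np.linalg.norm(P[a]-P[b]), np.degrees(np.arctan2(*(P[b]-P[a])[[1,0]])))
w={1:((188,418),(258,492)),2:((90,198),(203,212)),3:((350,105),(425,155)),4:((450,335),(492,420))}
for k,(a,b) in w.items():
    q=[pix2z('top',x/6+250,y/6+145,.127) for x,y in(a,b)]
    print(k,'wing',np.degrees(np.arctan2(*(q[1]-q[0])[[1,0]]))%180,np.linalg.norm(q[1]-q[0]))
```

```text
1 [ 0.4262 -0.2305  0.129 ] 0.4845059455136519
2 [ 0.5219 -0.2036  0.129 ] 0.5602404572218802
3 [ 0.5498 -0.2994  0.129 ] 0.6260238091058634
4 [ 0.4534 -0.326   0.129 ] 0.5584380163625076
c [ 0.48783305 -0.26485678  0.129     ]
1 2 0.09944969152677656 15.673015149226904
2 3 0.099755277287603 -73.7825541987231
3 4 0.09999130237231625 -164.56568511043753
4 1 0.09933503507927208 105.90784449435142
1 3 0.1415269849461151 -29.141831490778017
2 4 0.14027370684350995 -119.24275336052446
1 wing 42.00318385342459 0.03731140286590607
2 wing 81.89388740827543 0.04305066529887154
3 wing 53.957704519363546 0.03417673614821405
4 wing 23.306106383212978 0.03494650597089155
```

Run:
```python
from h import *
for n,u,v,z in [('signbase L',190,172,.01),('signbase R',235,172,.01),('sign top?',165,125,.2),('sign top R',247,127,.2),('jar stand',85,190,.1),('bell',217,225,.05),('coaster',224,194,.02),('edge',280,258,0),('tap',80,190,.15),('tray corner',165,213,.03),('book',240,100,.0),('plant pot',240,60,.1)]:
    print(n,pix2z('top',u,v,z).round(3))
for P in [(.237,.578,.23),(.3,.3,.23),(.4,0,.23)]: print(proj('top',P),proj('scene',P))
```

```text
signbase L [0.569 0.006 0.01 ]
signbase R [ 0.567 -0.111  0.01 ]
sign top? [0.624 0.026 0.2  ]
sign top R [ 0.617 -0.149  0.2  ]
jar stand [0.506 0.232 0.1  ]
bell [ 0.425 -0.07   0.05 ]
coaster [ 0.507 -0.084  0.02 ]
edge [ 0.345 -0.223  0.   ]
tap [0.496 0.218 0.15 ]
tray corner [0.459 0.062 0.03 ]
book [ 0.774 -0.125  0.   ]
plant pot [ 0.835 -0.13   0.1  ]
[-158.90979057  326.83985255] [-109.10855617 1190.27796357]
[  4.9150454  286.58280492] [207.59994376 359.06163376]
[170.15288315 229.43039296] [255.42193462 182.83681164]
```

Call:
arm_command(
  rotation=[
    [0, 0, -0.09],
    [0, 0, -0.18],
    [0, 0, -0.27],
    [0, 0, -0.36],
    [0, 0, -0.45],
    [0, 0, -0.54],
    [0, 0, -0.63],
    [0, 0, -0.72],
    [0, 0, -0.81],
    [0, 0, -0.9],
    [0, 0, -0.99],
    [0, 0, -1.08],
  ],
  slide=[
    [12, -47, 0],
    [24, -94, 0],
    [36, -141, 0],
    [48, -188, 0],
    [60, -235, 0],
    [72, -282, 0],
    [84, -328, 0],
    [96, -375, 0],
    [108, -422, 0],
    [120, -469, 0],
    [132, -516, 0],
    [144, -563, 0],
  ],
  jaw=[60, 60, 60, 60, 60, 60, 60, 60, 60, 60, 60, 60],
  grip_force=80,
)

```text
time_s: 1.35
position: [0.3809, 0.0134, 0.2315]
orientation: [-1.254, 1.136, -1.137]
contact_force: [0.8, 0.0, 0.9]
finger_gap: 0.703
```

Call:
arm_command(
  rotation=[
    [0, 0, -0.08],
    [0, 0, -0.16],
    [0, 0, -0.24],
    [0, 0, -0.32],
    [0, 0, -0.4],
    [0, 0, -0.5],
    [0, 0, -0.59],
    [0, 0, -0.59],
    [0, 0, -0.59],
  ],
  slide=[
    [12, -46, 0],
    [24, -92, 0],
    [36, -138, 0],
    [48, -185, 0],
    [60, -232, -4],
    [72, -278, -8],
    [83, -322, -10],
    [83, -322, -10],
    [83, -322, -10],
  ],
  jaw=[50, 50, 50, 50, 50, 50, 50, 50, 50],
)

```text
time_s: 2.25
position: [0.4634, -0.3072, 0.2206]
orientation: [-0.937, 1.561, -1.559]
contact_force: [-0.4, 0.1, -0.5]
finger_gap: 0.587
```

```bash
cat > snap.py <<'E'
import sys,pickle
from h import *
n=sys.argv[1]
st=bot.state(); im=viewer.camera('wrist')
cv2.imwrite(f'pics/{n}.png',im); pickle.dump(st,open(f'pics/{n}.pkl','wb'))
M=R.from_rotvec(st['orientation']).as_matrix()
print(st['time_s'],st['position'],'jaw az',np.degrees(np.arctan2(M[1,2],M[0,2])),M[:,1].round(4),'q6',st['joint_pos'][5],st['joint_pos'][0],'F',st['contact_force'].round(2),'T',st['ft_torque'].round(3),st['finger_gap'])
E
python3 snap.py w1
```

```text
2.25 [ 0.46337682 -0.30719121  0.22058722] jaw az -28.03587289850379 [-0.0012  0.001  -1.    ] q6 -0.11769173055996413 -0.6069110738115426 F [-0.43  0.11 -0.53] T [ 0.004  0.014 -0.052] 0.5865979767045139
```

View pics/w1.png

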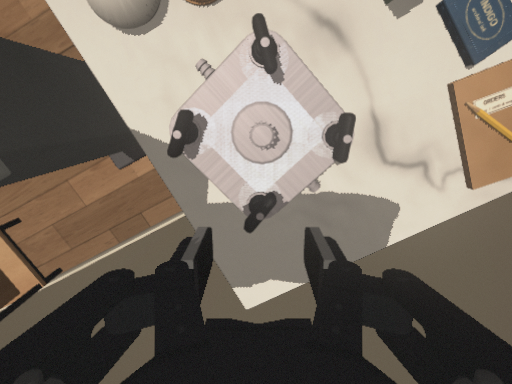

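Run:
```python
from h import *
im=cv2.imread('pics/w1.png'); 
t=[cv2.resize(im[v:v+60,u:u+70],None,fx=5,fy=5,interpolation=cv2.INTER_CUBIC) for u,v in((145,105),(230,12),(305,108),(225,180))]
cv2.imwrite('pics/w1c.png',np.vstack([np.hstack(t[:2]),np.hstack(t[2:])]))
```

```text
(no output)
```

View pics/w1c.png

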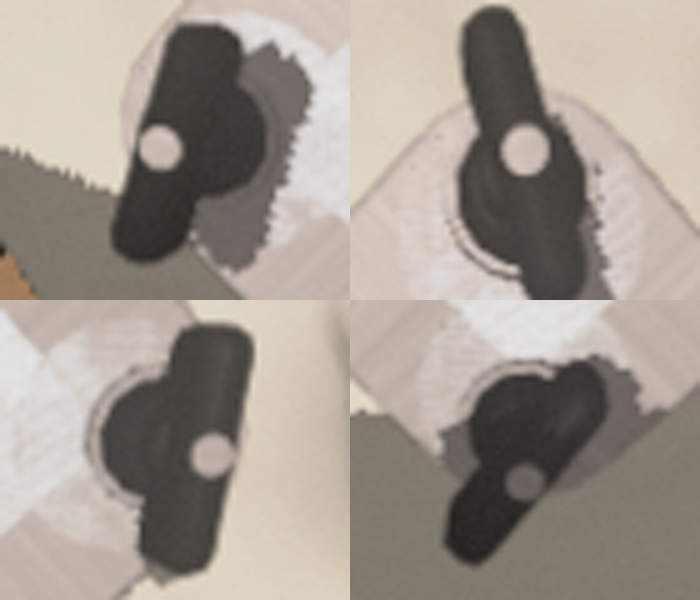

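Run:
```python
from h import *
import pickle
from scipy.optimize import least_squares
st=pickle.load(open('pics/w1.pkl','rb'))
uv={1:(177,134.6),2:(265,42),3:(347.4,139),4:(260,216.6)}
for z in(.127,.129,.131):
    P={k:pix2z('wrist',u-.4,v-.4,z,st) for k,(u,v) in uv.items()}
    c=sum(P.values())/4
    print(z,{k:p[:2].round(4).tolist() for k,p in P.items()},'c',c.round(4),[round(1000*np.linalg.norm(P[a]-P[b]),1) for a,b in((1,2),(2,3),(3,4),(4,1),(1,3),(2,4))],
     [np.degrees(np.arctan2(*(P[b]-P[a])[[1,0]])).round(2) for a,b in((1,2),(4,3),(2,3),(1,4))])
o={1:(145,105,0,0),2:(230,12,350,0),3:(305,108,0,300),4:(225,180,350,300)}
E_={1:[((165,45),(115,225))],2:[((462,50),(525,270)),((522,30),(583,230))],3:[((252,345),(212,550))],4:[((605,405),(495,550)),((560,370),(445,520))]}
for k,es in E_.items():
    u0,v0,a,b=o[k]
    for p,q in es:
        A,B=[pix2z('wrist',(x-a)/5+u0,(y-b)/5+v0,.126,st) for x,y in(p,q)]
        print(k,np.degrees(np.arctan2(*(B-A)[[1,0]]))%180)
```

```text
0.127 {1: [0.4276, -0.2312], 2: [0.5237, -0.2044], 3: [0.5505, -0.3007], 4: [0.4543, -0.3275]} c [ 0.489  -0.2659  0.127 ] [np.float64(99.8), np.float64(99.9), np.float64(99.9), np.float64(99.9), np.float64(141.2), np.float64(141.3)] [np.float64(15.58), np.float64(15.56), np.float64(-74.46), np.float64(-74.49)]
0.129 {1: [0.4282, -0.2314], 2: [0.5235, -0.2048], 3: [0.55, -0.3002], 4: [0.4546, -0.3268]} c [ 0.4891 -0.2658  0.129 ] [np.float64(99.0), np.float64(99.0), np.float64(99.0), np.float64(99.0), np.float64(140.0), np.float64(140.1)] [np.float64(15.58), np.float64(15.56), np.float64(-74.46), np.float64(-74.49)]
0.131 {1: [0.4287, -0.2315], 2: [0.5233, -0.2051], 3: [0.5496, -0.2997], 4: [0.455, -0.3261]} c [ 0.4892 -0.2656  0.131 ] [np.float64(98.1), np.float64(98.2), np.float64(98.2), np.float64(98.2), np.float64(138.8), np.float64(138.9)] [np.float64(15.58), np.float64(15.56), np.float64(-74.46), np.float64(-74.49)]
1 41.80173378188218
2 79.766386163073
2 81.58073553893436
3 56.0908986329453
4 26.849657450797054
4 26.031284380571037
```

Call:
arm_command(
  rotation=[
    [0, 0, -0.12],
    [0, 0, -0.24],
    [0, 0, -0.352],
    [0, 0, -0.352],
    [0, 0, -0.352],
    [0, 0, -0.352],
    [0, 0, -0.352],
    [0, 0, -0.352],
  ],
  slide=[
    [-13, 27, -20],
    [-26, 54, -40],
    [-36, 76.1, -65],
    [-36, 76.1, -75],
    [-36, 76.1, -95],
    [-36, 76.1, -113],
    [-36, 76.1, -113],
    [-36, 76.1, -113],
  ],
  jaw=[50, 50, 50, 50, 45, 40, 40, 40],
)

```text
time_s: 3.1
position: [0.4281, -0.2302, 0.1087]
orientation: [-0.688, 1.795, -1.794]
contact_force: [0.4, -0.0, 0.0]
finger_gap: 0.469
```

```bash
python3 snap.py w2
```

```text
3.1 [ 0.42812136 -0.23024224  0.10874195] jaw az -48.031324022540076 [-1.e-04  1.e-04 -1.e+00] q6 0.3203271330232588 -0.5179325747507687 F [ 0.39 -0.04  0.04] T [-0.066 -0.073 -0.021] 0.46859255148429074
```

View pics/w2.png

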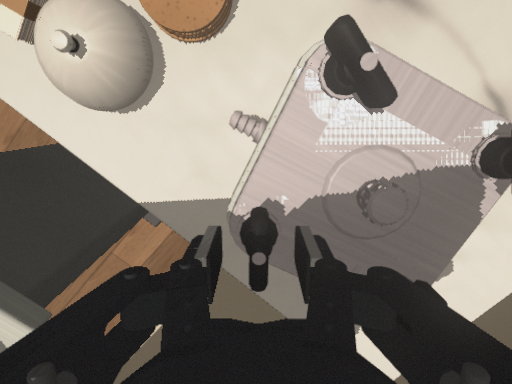

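Call:
arm_command(
  rotation=[
    [0, 0, 0],
    [0, 0, 0],
    [0, 0, 0],
    [0, 0, 0],
    [0, 0, 0],
  ],
  slide=[
    [0, 0, 0],
    [0, 0, 0],
    [0, 0, 0],
    [0, 0, 0],
    [0, 0, 0],
  ],
  jaw=[4, 4, 4, 4, 4],
  grip_force=80,
)

```text
time_s: 3.65
position: [0.4282, -0.2306, 0.1093]
orientation: [-0.685, 1.795, -1.796]
contact_force: [-1.2, 2.5, 7.6]
finger_gap: 0.097
```

```bash
cat > s.py <<'E'
from h import *
st=bot.state()
M=R.from_rotvec(st['orientation']).as_matrix()
print('t',round(st['time_s'],2),st['position'].round(4),'az',np.degrees(np.arctan2(M[1,2],M[0,2])).round(2),'ydir',M[:2,1].round(4),'q6',st['joint_pos'][5].round(3),'F',st['contact_force'].round(1),'T',st['ft_torque'].round(3),'tq6',st['joint_torque'][5].round(3),'gap mm',round(st['finger_gap']*85.4,1))
E
python3 s.py
```

```text
t 3.65 [ 0.4282 -0.2306  0.1093] az -48.17 ydir [ 0.001  -0.0002] q6 0.322 F [-1.2  2.5  7.6] T [ 0.295  0.262 -0.173] tq6 -0.224 gap mm 8.3
```

Call:
arm_command(
  rotation=[
    [0, 0, -0.05],
    [0, 0, -0.14],
    [0, 0, -0.24],
    [0, 0, -0.34],
    [0, 0, -0.44],
    [0, 0, -0.54],
    [0, 0, -0.64],
    [0, 0, -0.72],
    [0, 0, -0.78],
    [0, 0, -0.8],
    [0, 0, -0.8],
  ],
  slide=[
    [0, 0, -0.2],
    [0, 0, -0.5],
    [0, 0, -0.8],
    [0, 0, -1.1],
    [0, 0, -1.4],
    [0, 0, -1.8],
    [0, 0, -2.1],
    [0, 0, -2.3],
    [0, 0, -2.5],
    [0, 0, -2.5],
    [0, 0, -2.5],
  ],
  jaw=[4, 4, 4, 4, 4, 4, 4, 4, 4, 4, 4],
)

```text
time_s: 4.75
position: [0.4284, -0.2312, 0.1069]
orientation: [-0.077, -2.185, 2.188]
contact_force: [-1.6, -0.7, 7.0]
finger_gap: 0.09
```

```bash
python3 s.py
```

```text
t 4.75 [ 0.4284 -0.2312  0.1069] az -93.96 ydir [ 0.0014 -0.0014] q6 1.121 F [-1.6 -0.7  7. ] T [-0.253  0.308  0.091] tq6 0.323 gap mm 7.7
```

Call:
arm_command(
  rotation=[
    [0, 0, 0],
    [0, 0, 0],
    [0, 0, 0.1],
    [0, 0, 0.24],
    [0, 0, 0.38],
    [0, 0, 0.52],
    [0, 0, 0.66],
    [0, 0, 0.8],
    [0, 0, 0.94],
    [0, 0, 1.046],
    [0, 0, 1.046],
    [0, 0, 1.046],
  ],
  slide=[
    [0, 0, 0],
    [0, 0, 0],
    [0, 0, 25],
    [0, 0, 45],
    [30, -17, 50],
    [62, -35, 50],
    [95, -54, 50],
    [122, -69.5, 45],
    [122, -69.5, 40],
    [122, -69.5, 25],
    [122, -69.5, 1],
    [122, -69.5, 1],
  ],
  jaw=[40, 40, 45, 50, 50, 50, 50, 50, 45, 40, 40, 40],
)

```text
time_s: 5.95
position: [0.5478, -0.2988, 0.1038]
orientation: [-0.87, 1.637, -1.628]
contact_force: [-0.2, -0.3, 0.1]
finger_gap: 0.471
```

```bash
python3 s.py;python3 snap.py w3
```

```text
t 5.95 [ 0.5478 -0.2988  0.1038] az -34.04 ydir [-0.0051  0.003 ] q6 0.076 F [-0.2 -0.3  0.1] T [ 0.029 -0.01   0.01 ] tq6 -0.097 gap mm 40.2
5.95 [ 0.54780553 -0.29882454  0.10379324] jaw az -34.043722956019664 [-0.0051  0.003  -1.    ] q6 0.0756195832573127 -0.5184863703728091 F [-0.18 -0.31  0.05] T [ 0.029 -0.01   0.01 ] 0.4710251817601868
```

View pics/w3.png

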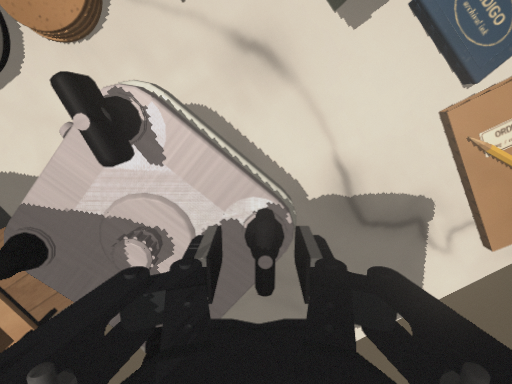

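Call:
arm_command(
  rotation=[
    [0, 0, 0],
  ],
  slide=[
    [0, 0, 0],
  ],
  jaw=[38],
)

```text
time_s: 6.1
position: [0.5502, -0.3002, 0.1074]
orientation: [-0.867, 1.632, -1.632]
contact_force: [0.4, 0.3, 0.6]
finger_gap: 0.448
```

```bash
python3 s.py
```

```text
t 6.1 [ 0.5502 -0.3002  0.1074] az -34.05 ydir [ 0.0003 -0.0001] q6 0.076 F [0.4 0.3 0.6] T [ 0.038  0.036 -0.011] tq6 0.001 gap mm 38.2
```

Call:
arm_command(
  rotation=[
    [0, 0, 0],
    [0, 0, 0],
    [0, 0, 0],
    [0, 0, 0],
    [0, 0, 0],
  ],
  slide=[
    [0, 0, 0],
    [0, 0, 0],
    [0, 0, 0],
    [0, 0, 0],
    [0, 0, 0],
  ],
  jaw=[4, 4, 4, 4, 4],
)

```text
time_s: 6.6
position: [0.5507, -0.3005, 0.1082]
orientation: [-0.866, 1.63, -1.633]
contact_force: [-0.7, 0.5, 5.8]
finger_gap: 0.096
```

```bash
python3 s.py
```

```text
t 6.6 [ 0.5507 -0.3005  0.1082] az -34.04 ydir [ 0.002  -0.0011] q6 0.076 F [-0.7  0.5  5.8] T [ 0.037  0.065 -0.096] tq6 -0.042 gap mm 8.2
```

Call:
arm_command(
  rotation=[
    [0, 0, -0.05],
    [0, 0, -0.14],
    [0, 0, -0.24],
    [0, 0, -0.34],
    [0, 0, -0.44],
    [0, 0, -0.54],
    [0, 0, -0.64],
    [0, 0, -0.72],
    [0, 0, -0.77],
    [0, 0, -0.79],
    [0, 0, -0.79],
  ],
  slide=[
    [0, 0, -0.2],
    [0, 0, -0.5],
    [0, 0, -0.8],
    [0, 0, -1.1],
    [0, 0, -1.4],
    [0, 0, -1.8],
    [0, 0, -2.1],
    [0, 0, -2.3],
    [0, 0, -2.5],
    [0, 0, -2.5],
    [0, 0, -2.5],
  ],
  jaw=[4, 4, 4, 4, 4, 4, 4, 4, 4, 4, 4],
)

```text
time_s: 7.7
position: [0.5509, -0.3007, 0.1058]
orientation: [-0.196, 2.121, -2.125]
contact_force: [0.3, -0.8, 6.8]
finger_gap: 0.096
```

```bash
python3 s.py
```

```text
t 7.7 [ 0.5509 -0.3007  0.1058] az -79.3 ydir [ 0.0024 -0.0017] q6 0.866 F [ 0.3 -0.8  6.8] T [-0.077  0.035  0.119] tq6 0.335 gap mm 8.2
```

Call:
arm_command(
  rotation=[
    [0, 0, 0],
    [0, 0, 0],
    [0, 0, 0.1],
    [0, 0, 0.24],
    [0, 0, 0.38],
    [0, 0, 0.52],
    [0, 0, 0.66],
    [0, 0, 0.8],
    [0, 0, 0.94],
    [0, 0, 1.08],
    [0, 0, 1.218],
    [0, 0, 1.218],
  ],
  slide=[
    [0, 0, 0],
    [0, 0, 0],
    [0, 0, 25],
    [0, 0, 50],
    [0, 0, 65],
    [-5, 18, 65],
    [-12, 45, 65],
    [-20, 72, 65],
    [-27, 96.4, 65],
    [-27, 96.4, 55],
    [-27, 96.4, 45],
    [-27, 96.4, 45],
  ],
  jaw=[40, 40, 45, 45, 45, 45, 45, 45, 45, 40, 40, 40],
)

```text
time_s: 8.9
position: [0.5218, -0.2029, 0.1481]
orientation: [-1.128, 1.332, -1.327]
contact_force: [0.5, 0.2, -0.8]
finger_gap: 0.466
```

```bash
python3 s.py;python3 snap.py w4; python3 s.py
```

```text
t 8.9 [ 0.5218 -0.2029  0.1481] az -9.42 ydir [-0.0026  0.0011] q6 -0.228 F [ 0.5  0.2 -0.8] T [ 0.014  0.009 -0.042] tq6 -1.453 gap mm 39.8
8.9 [ 0.52182785 -0.20294786  0.1481034 ] jaw az -9.42012218324683 [-0.0026  0.0011 -1.    ] q6 -0.22777581233907815 -0.39217806401211036 F [ 0.51  0.16 -0.78] T [ 0.014  0.009 -0.042] 0.4657465660207258
t 8.95 [ 0.5223 -0.2033  0.1487] az -9.67 ydir [-0.0017  0.0007] q6 -0.224 F [ 0.5 -0.4 -0.2] T [ 0.018  0.054 -0.015] tq6 -0.595 gap mm 40.5
```

View pics/w4.png

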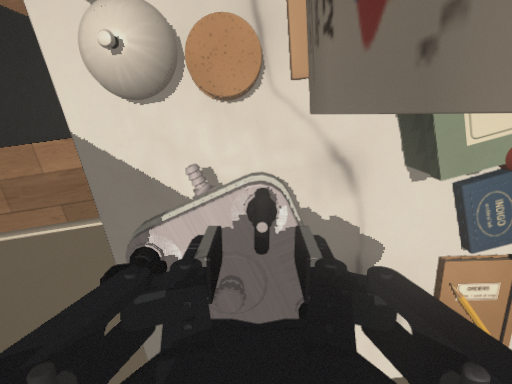

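Run:
```python
from h import *
a=cv2.imread('pics/top0.png')[100:190,150:265]; b=cv2.imread('pics/scene0.png')[120:270,120:235]
a=cv2.resize(a,None,fx=4,fy=4); b=cv2.resize(b,None,fx=2.4,fy=2.4)
print(a.shape,b.shape)
o=np.zeros((360,460+276,3),np.uint8);o[:,:460]=a;o[:,460:]=b
cv2.imwrite('pics/sign.png',o)
```

```text
(360, 460, 3) (360, 276, 3)
```

View pics/sign.png

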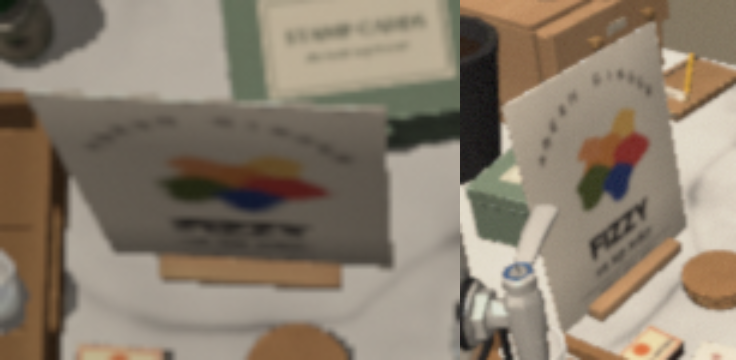

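Run:
```python
from h import *
def tri(a,b):
    A=[];B=[]
    for n,(u,v) in (('top',a),('scene',b)):
        c,T=camT(n); d=T[:3,:3]@pix2ray(c,u,v); d/=np.linalg.norm(d); Q=np.eye(3)-np.outer(d,d); A.append(Q);B.append(Q@T[:3,3])
    return np.linalg.lstsq(np.vstack(A),np.hstack(B),rcond=None)
print(tri((246.7,127),(201.3,130.4))); print(tri((247.5,166),(214.6,219.2)))
```

```text
(array([ 0.60837514, -0.14889621,  0.22057764]), array([2.765035e-06]), np.int32(3), array([1.41421356, 1.24688883, 0.66728423]))
(array([ 0.58614136, -0.14453651, -0.01339208]), array([1.58007716e-05]), np.int32(3), array([1.41421356, 1.30061595, 0.55533608]))
```

Call:
arm_command(
  rotation=[
    [0, 0, 0],
    [0, 0, 0],
    [0, 0, 0],
    [0, 0, 0],
    [0, 0, 0],
    [0, 0, 0],
    [0, 0, 0],
    [0, 0, 0],
  ],
  slide=[
    [0, 0, -20],
    [0, 0, -38],
    [0, 0, -43],
    [0, 0, -43],
    [0, 0, -43],
    [0, 0, -43],
    [0, 0, -43],
    [0, 0, -43],
  ],
  jaw=[40, 40, 40, 40, 4, 4, 4, 4],
)

```text
time_s: 9.75
position: [0.5239, -0.204, 0.1075]
orientation: [-1.124, 1.329, -1.332]
contact_force: [0.1, 1.1, 6.4]
finger_gap: 0.091
```

```bash
python3 s.py
```

```text
t 9.75 [ 0.5239 -0.204   0.1075] az -9.55 ydir [ 0.0023 -0.0008] q6 -0.226 F [0.1 1.1 6.4] T [ 0.006 -0.061 -0.288] tq6 -0.216 gap mm 7.8
```

Call:
arm_command(
  rotation=[
    [0, 0, -0.05],
    [0, 0, -0.14],
    [0, 0, -0.24],
    [0, 0, -0.34],
    [0, 0, -0.44],
    [0, 0, -0.44],
  ],
  slide=[
    [0, 0, -0.2],
    [0, 0, -0.5],
    [0, 0, -0.8],
    [0, 0, -1.1],
    [0, 0, -1.4],
    [0, 0, -1.4],
  ],
  jaw=[4, 4, 4, 4, 4, 4],
)

```text
time_s: 10.35
position: [0.5241, -0.2041, 0.1061]
orientation: [-0.855, 1.639, -1.643]
contact_force: [1.1, -1.1, 5.5]
finger_gap: 0.094
```

```bash
python3 s.py
```

```text
t 10.35 [ 0.5241 -0.2041  0.1061] az -34.87 ydir [ 0.0026 -0.0011] q6 0.216 F [ 1.1 -1.1  5.5] T [-0.044 -0.15  -0.09 ] tq6 0.817 gap mm 8.0
```

Call:
arm_command(
  rotation=[
    [0, 0, -0.08],
    [0, 0, -0.17],
    [0, 0, -0.26],
    [0, 0, -0.32],
    [0, 0, -0.35],
    [0, 0, -0.36],
    [0, 0, -0.36],
  ],
  slide=[
    [0, 0, -0.2],
    [0, 0, -0.5],
    [0, 0, -0.8],
    [0, 0, -1],
    [0, 0, -1.1],
    [0, 0, -1.1],
    [0, 0, -1.1],
  ],
  jaw=[4, 4, 4, 4, 4, 4, 4],
)

```text
time_s: 11.05
position: [0.5241, -0.2042, 0.105]
orientation: [-0.583, 1.873, -1.877]
contact_force: [1.6, -0.7, 5.2]
finger_gap: 0.091
```

```bash
python3 s.py
```

```text
t 11.05 [ 0.5241 -0.2042  0.105 ] az -55.33 ydir [ 0.0027 -0.0013] q6 0.573 F [ 1.6 -0.7  5.2] T [-0.053 -0.218  0.116] tq6 0.248 gap mm 7.8
```

Call:
arm_command(
  rotation=[
    [0, 0, 0],
    [0, 0, 0],
    [0, 0, 0],
    [0, 0, 0],
    [0, 0, -0.04],
    [0, 0, -0.08],
    [0, 0, -0.12],
    [0, 0, -0.143],
    [0, 0, -0.143],
    [0, 0, -0.143],
  ],
  slide=[
    [0, 0, 0],
    [0, 0, 0],
    [0, 0, 25],
    [0, 0, 50],
    [-17, -30, 55],
    [-37, -66, 55],
    [-57, -101, 55],
    [-69.7, -123.4, 50],
    [-69.7, -123.4, 45],
    [-69.7, -123.4, 45],
  ],
  jaw=[40, 40, 45, 45, 45, 45, 45, 45, 40, 40],
)

```text
time_s: 12.05
position: [0.4523, -0.3267, 0.1479]
orientation: [-0.462, 1.968, -1.964]
contact_force: [0.5, 0.1, -0.6]
finger_gap: 0.465
```

```bash
python3 s.py;python3 snap.py w5; python3 s.py
```

```text
t 12.05 [ 0.4523 -0.3267  0.1479] az -63.61 ydir [-0.0016  0.0016] q6 0.463 F [ 0.5  0.1 -0.6] T [ 0.016 -0.031 -0.004] tq6 -0.027 gap mm 39.7
12.05 [ 0.45226701 -0.32672499  0.14785575] jaw az -63.61336936086301 [-0.0016  0.0016 -1.    ] q6 0.462962976997715 -0.6470811979450114 F [ 0.55  0.12 -0.64] T [ 0.016 -0.031 -0.004] 0.46469401513013453
t 12.1 [ 0.4529 -0.3263  0.1482] az -63.55 ydir [-0.0012  0.0012] q6 0.463 F [-0.4  0.  -0. ] T [-0.015  0.045 -0.016] tq6 -0.005 gap mm 40.4
```

View pics/w5.png

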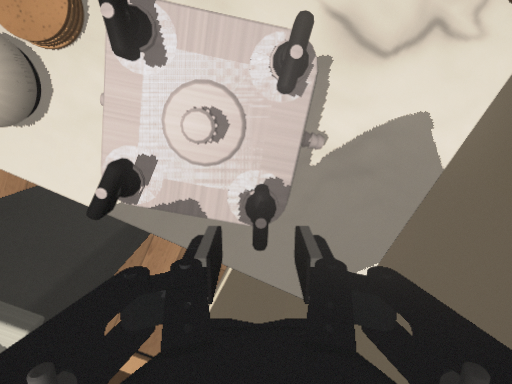

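Call:
arm_command(
  rotation=[
    [0, 0, 0],
    [0, 0, 0],
    [0, 0, 0],
    [0, 0, 0],
    [0, 0, 0],
    [0, 0, 0],
    [0, 0, 0],
    [0, 0, 0],
  ],
  slide=[
    [0, 0, -20],
    [0, 0, -38],
    [0, 0, -42],
    [0, 0, -42],
    [0, 0, -42],
    [0, 0, -42],
    [0, 0, -42],
    [0, 0, -42],
  ],
  jaw=[40, 40, 40, 40, 4, 4, 4, 4],
)

```text
time_s: 12.9
position: [0.4541, -0.3276, 0.108]
orientation: [-0.46, 1.962, -1.966]
contact_force: [0.9, 1.4, 6.6]
finger_gap: 0.098
```

```bash
python3 s.py
python3 - <<'E'
from h import *
import pickle
st=pickle.load(open('pics/w5.pkl','rb'))
im=cv2.imread('pics/w5.png')
t=[cv2.resize(im[v:v+70,u:u+70],None,fx=5,fy=5,interpolation=cv2.INTER_CUBIC) for u,v in((80,150),(90,0),(260,5))]
cv2.imwrite('pics/w5c.png',cv2.resize(np.hstack(t),None,fx=.76,fy=.76))
E
```

```text
t 12.9 [ 0.4541 -0.3276  0.108 ] az -63.56 ydir [ 0.0021 -0.0012] q6 0.463 F [0.9 1.4 6.6] T [ 0.179 -0.067 -0.146] tq6 -0.079 gap mm 8.4
```

View pics/w5c.png

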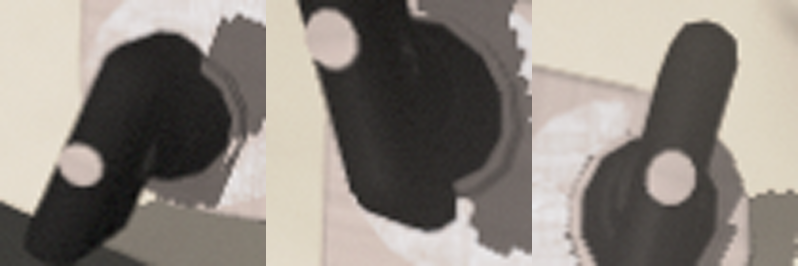

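Run:
```python
from h import *
import pickle
st=pickle.load(open('pics/w5.pkl','rb'))
o={1:(80,150,0),2:(90,0,266),3:(260,5,532)}
E_={1:[((105,60),(25,240))],2:[((316,80),(355,185))],3:[((672,50),(640,140)),((738,60),(712,175))]}
for k,es in E_.items():
    for p,q in es:
        A,B=[pix2z('wrist',(x-o[k][2])/3.8+o[k][0],y/3.8+o[k][1],.124,st) for x,y in(p,q)]
        print(k,np.degrees(np.arctan2(*(B-A)[[1,0]]))%180)
```

```text
1 176.34940237920682
2 40.810746847495466
3 6.317637207429328
3 15.216080499167873
```

Call:
arm_command(
  rotation=[
    [0, 0, -0.05],
    [0, 0, -0.14],
    [0, 0, -0.24],
    [0, 0, -0.34],
    [0, 0, -0.44],
    [0, 0, -0.54],
    [0, 0, -0.64],
    [0, 0, -0.72],
    [0, 0, -0.77],
    [0, 0, -0.8],
    [0, 0, -0.8],
  ],
  slide=[
    [0, 0, -0.2],
    [0, 0, -0.5],
    [0, 0, -0.8],
    [0, 0, -1.1],
    [0, 0, -1.4],
    [0, 0, -1.8],
    [0, 0, -2.1],
    [0, 0, -2.3],
    [0, 0, -2.5],
    [0, 0, -2.5],
    [0, 0, -2.5],
  ],
  jaw=[4, 4, 4, 4, 4, 4, 4, 4, 4, 4, 4],
)

```text
time_s: 14.0
position: [0.4541, -0.3275, 0.1055]
orientation: [-0.351, -2.038, 2.039]
contact_force: [1.1, 1.4, 6.9]
finger_gap: 0.093
```

```bash
python3 s.py
```

```text
t 14.0 [ 0.4541 -0.3275  0.1055] az -109.42 ydir [ 0.002  -0.0012] q6 1.263 F [1.1 1.4 6.9] T [ 0.261 -0.198  0.055] tq6 0.366 gap mm 7.9
```

Run:
```python
from h import *
import pickle
st=pickle.load(open('pics/w5.pkl','rb'))
im=cv2.imread('pics/w5.png'); k=8
big=cv2.resize(im[0:70,80:170],None,fx=k,fy=k,interpolation=cv2.INTER_CUBIC)
outs=[]
for az,col in((34.7,(0,255,0)),(41,(0,0,255))):
    e=np.array([np.cos(np.radians(az)),np.sin(np.radians(az))]); n=np.array([-e[1],e[0]])
    pts=[]
    for a,b in((-21,-5),(21,-5),(21,5),(-21,5)):
        p=np.array([.5238,-.2043])+e*a/1e3+n*b/1e3
        u,v=proj('wrist',np.r_[p,.075+.0152+.034],st); pts.append([(u-80+.5)*k,(v+.5)*k])
    cv2.polylines(big,[np.int32(pts)],True,col,1)
cv2.imwrite('pics/k2.png',big)
```

```text
(no output)
```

View pics/k2.png

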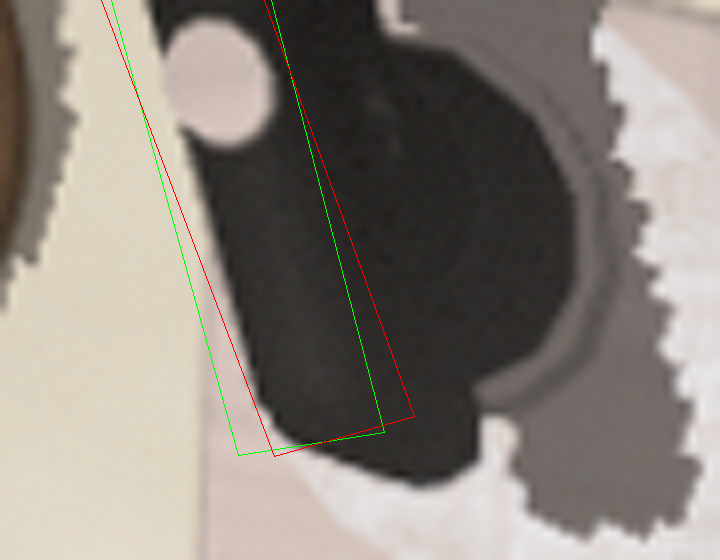

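Call:
arm_command(
  rotation=[
    [0, 0, -0.05],
    [0, 0, -0.1],
    [0, 0, -0.15],
    [0, 0, -0.2],
    [0, 0, -0.24],
  ],
  slide=[
    [0, 0, -0.2],
    [0, 0, -0.3],
    [0, 0, -0.5],
    [0, 0, -0.6],
    [0, 0, -0.8],
  ],
  jaw=[4, 4, 4, 4, 4],
)

```text
time_s: 14.5
position: [0.4541, -0.3275, 0.1048]
orientation: [-0.567, -1.892, 1.894]
contact_force: [0.7, 1.5, 8.9]
finger_gap: 0.089
```

```bash
python3 s.py
```

```text
t 14.5 [ 0.4541 -0.3275  0.1048] az -123.21 ydir [ 0.0021 -0.0013] q6 1.504 F [0.7 1.5 8.9] T [ 0.302 -0.059  0.179] tq6 -0.209 gap mm 7.6
```

Call:
arm_command(
  rotation=[
    [0, 0, -0.02],
    [0, 0, -0.04],
    [0, 0, -0.04],
  ],
  slide=[
    [0, 0, 0],
    [0, 0, -0.1],
    [0, 0, -0.1],
  ],
  jaw=[4, 4, 4],
)

```text
time_s: 14.8
position: [0.4541, -0.3275, 0.1047]
orientation: [-0.599, -1.868, 1.869]
contact_force: [0.9, 1.0, 8.3]
finger_gap: 0.095
```

```bash
python3 s.py
```

```text
t 14.8 [ 0.4541 -0.3275  0.1047] az -125.43 ydir [ 0.0021 -0.0013] q6 1.543 F [0.9 1.  8.3] T [ 0.248 -0.09   0.149] tq6 0.323 gap mm 8.1
```

Call:
arm_command(
  rotation=[
    [0, 0, -0.05],
    [0, 0, -0.1],
    [0, 0, -0.14],
    [0, 0, -0.16],
    [0, 0, -0.18],
    [0, 0, -0.18],
  ],
  slide=[
    [0, 0, -0.2],
    [0, 0, -0.3],
    [0, 0, -0.5],
    [0, 0, -0.5],
    [0, 0, -0.6],
    [0, 0, -0.6],
  ],
  jaw=[4, 4, 4, 4, 4, 4],
)

```text
time_s: 15.4
position: [0.4541, -0.3275, 0.1042]
orientation: [-0.742, -1.752, 1.753]
contact_force: [-0.1, 2.5, 7.7]
finger_gap: 0.097
```

```bash
python3 s.py
```

```text
t 15.4 [ 0.4541 -0.3275  0.1042] az -135.75 ydir [ 0.0021 -0.0013] q6 1.723 F [-0.1  2.5  7.7] T [ 0.258 -0.14   0.196] tq6 0.329 gap mm 8.3
```

Call:
arm_command(
  rotation=[
    [0, 0, 0],
    [0, 0, 0],
    [0, 0, 0.12],
    [0, 0, 0.26],
    [0, 0, 0.4],
    [0, 0, 0.54],
    [0, 0, 0.68],
    [0, 0, 0.82],
    [0, 0, 0.96],
    [0, 0, 1.1],
    [0, 0, 1.25],
    [0, 0, 1.404],
  ],
  slide=[
    [0, 0, 0],
    [0, 0, 0],
    [0, 0, 25],
    [0, 0, 50],
    [5, 8, 58],
    [20, 35, 60],
    [37, 66, 60],
    [55, 98, 60],
    [69.7, 123.2, 55],
    [69.7, 123.2, 45],
    [69.7, 123.2, 30],
    [69.7, 123.2, 25],
  ],
  jaw=[40, 40, 45, 45, 45, 45, 45, 45, 40, 40, 40, 40],
)

```text
time_s: 16.6
position: [0.522, -0.2031, 0.1263]
orientation: [-0.591, 1.876, -1.873]
contact_force: [-0.3, -0.3, -0.7]
finger_gap: 0.473
```

```bash
python3 s.py;python3 snap.py w6
```

```text
t 16.6 [ 0.522  -0.2031  0.1263] az -55.12 ydir [-0.0023  0.0009] q6 0.57 F [-0.3 -0.3 -0.7] T [ 0.012 -0.021 -0.021] tq6 1.999 gap mm 40.4
16.6 [ 0.52202681 -0.20308268  0.12632631] jaw az -55.12129024699285 [-2.3e-03  9.0e-04 -1.0e+00] q6 0.5698613108139333 -0.3922311118082978 F [-0.25 -0.28 -0.67] T [ 0.012 -0.021 -0.021] 0.47281297776036674
```

View pics/w6.png

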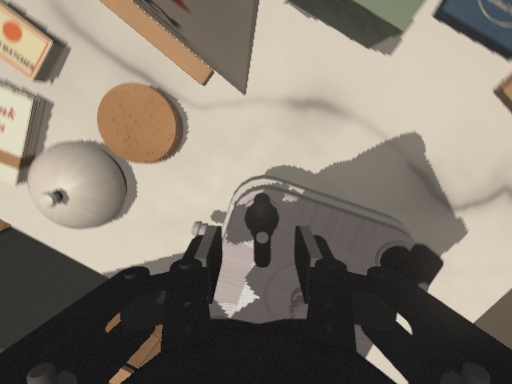

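Call:
arm_command(
  rotation=[
    [0, 0, 0],
    [0, 0, 0],
    [0, 0, 0],
    [0, 0, 0],
    [0, 0, 0],
    [0, 0, 0],
    [0, 0, 0],
  ],
  slide=[
    [0, 0, -15],
    [0, 0, -24],
    [0, 0, -24],
    [0, 0, -24],
    [0, 0, -24],
    [0, 0, -24],
    [0, 0, -24],
  ],
  jaw=[40, 40, 40, 4, 4, 4, 4],
)

```text
time_s: 17.35
position: [0.5235, -0.2045, 0.1044]
orientation: [-0.582, 1.876, -1.879]
contact_force: [0.8, -3.4, -0.1]
finger_gap: 0.097
```

```bash
python3 s.py
```

```text
t 17.35 [ 0.5235 -0.2045  0.1044] az -55.52 ydir [ 0.0015 -0.0011] q6 0.576 F [ 0.8 -3.4 -0.1] T [-0.555 -0.064  0.092] tq6 0.143 gap mm 8.3
```

Call:
arm_command(
  rotation=[
    [0, 0, -0.06],
    [0, 0, -0.12],
    [0, 0, -0.18],
    [0, 0, -0.23],
    [0, 0, -0.26],
    [0, 0, -0.28],
    [0, 0, -0.28],
  ],
  slide=[
    [0, 0, -0.2],
    [0, 0, -0.4],
    [0, 0, -0.6],
    [0, 0, -0.7],
    [0, 0, -0.8],
    [0, 0, -0.9],
    [0, 0, -0.9],
  ],
  jaw=[4, 4, 4, 4, 4, 4, 4],
)

```text
time_s: 18.05
position: [0.5235, -0.2043, 0.1035]
orientation: [-0.331, 2.046, -2.048]
contact_force: [0.7, -5.8, 4.6]
finger_gap: 0.096
```

```bash
python3 s.py
```

```text
t 18.05 [ 0.5235 -0.2043  0.1035] az -71.56 ydir [ 0.0014 -0.0009] q6 0.856 F [ 0.7 -5.8  4.6] T [-0.836 -0.072  0.186] tq6 0.373 gap mm 8.2
```

Call:
arm_command(
  rotation=[
    [0, 0, -0.05],
    [0, 0, -0.1],
    [0, 0, -0.13],
    [0, 0, -0.15],
    [0, 0, -0.17],
    [0, 0, -0.17],
  ],
  slide=[
    [0, 0, -0.2],
    [0, 0, -0.3],
    [0, 0, -0.4],
    [0, 0, -0.5],
    [0, 0, -0.5],
    [0, 0, -0.5],
  ],
  jaw=[4, 4, 4, 4, 4, 4],
)

```text
time_s: 18.65
position: [0.5235, -0.2043, 0.103]
orientation: [-0.162, 2.141, -2.143]
contact_force: [0.6, -4.3, 5.0]
finger_gap: 0.094
```

```bash
python3 s.py
```

```text
t 18.65 [ 0.5235 -0.2043  0.103 ] az -81.29 ydir [ 0.0014 -0.0009] q6 1.026 F [ 0.6 -4.3  5. ] T [-0.709 -0.046  0.153] tq6 0.348 gap mm 8.0
```

Call:
arm_command(
  rotation=[
    [0, 0, 0],
    [0, 0, 0],
    [0, 0, 0],
    [0, 0, -0.08],
    [0, 0, -0.16],
    [0, 0, -0.222],
    [0, 0, -0.222],
    [0, 0, -0.222],
    [0, 0, -0.222],
  ],
  slide=[
    [0, 0, 0],
    [0, 0, 0],
    [0, 0, 25],
    [-20, -6, 45],
    [-55, -15, 50],
    [-90, -25, 45],
    [-95.5, -26.6, 35],
    [-95.5, -26.6, 25],
    [-95.5, -26.6, 25],
  ],
  jaw=[40, 40, 45, 45, 45, 45, 40, 40, 40],
)

```text
time_s: 19.55
position: [0.4273, -0.2299, 0.126]
orientation: [-0.074, -2.186, 2.184]
contact_force: [0.7, 0.2, 0.5]
finger_gap: 0.47
```

```bash
python3 s.py;python3 snap.py w7
```

```text
t 19.55 [ 0.4273 -0.2299  0.126 ] az -93.99 ydir [-0.0018  0.0014] q6 1.122 F [0.7 0.2 0.5] T [ 0.02 -0.01 -0.02] tq6 -0.012 gap mm 40.2
19.55 [ 0.42732086 -0.22990139  0.12595767] jaw az -93.99467563553637 [-0.0018  0.0014 -1.    ] q6 1.1218453475256052 -0.5183190033890588 F [0.7  0.17 0.46] T [ 0.02 -0.01 -0.02] 0.47020176054693125
```

View pics/w7.png

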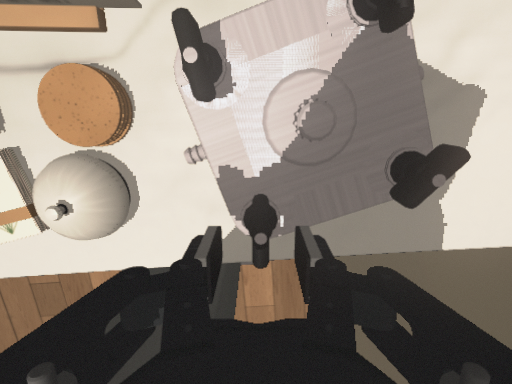

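Call:
arm_command(
  rotation=[
    [0, 0, 0],
    [0, 0, 0],
    [0, 0, 0],
    [0, 0, 0],
    [0, 0, 0],
    [0, 0, 0],
    [0, 0, 0],
    [0, 0, -0.06],
    [0, 0, -0.12],
    [0, 0, -0.18],
    [0, 0, -0.24],
    [0, 0, -0.28],
  ],
  slide=[
    [0, 0, -15],
    [0, 0, -23],
    [0, 0, -23],
    [0, 0, -23],
    [0, 0, -23],
    [0, 0, -23],
    [0, 0, -23],
    [0, 0, -23.2],
    [0, 0, -23.4],
    [0, 0, -23.6],
    [0, 0, -23.7],
    [0, 0, -23.9],
  ],
  jaw=[40, 40, 40, 4, 4, 4, 4, 4, 4, 4, 4, 4],
)

```text
time_s: 20.8
position: [0.4279, -0.2311, 0.1042]
orientation: [-0.363, -2.029, 2.032]
contact_force: [-1.7, -4.4, 4.1]
finger_gap: 0.094
```

```bash
python3 s.py
```

```text
t 20.8 [ 0.4279 -0.2311  0.1042] az -110.16 ydir [ 0.0013 -0.0013] q6 1.404 F [-1.7 -4.4  4.1] T [-0.493  0.288  0.236] tq6 -0.138 gap mm 8.0
```

Call:
arm_command(
  rotation=[
    [0, 0, -0.02],
    [0, 0, -0.04],
    [0, 0, -0.04],
  ],
  slide=[
    [0, 0, 0],
    [0, 0, -0.1],
    [0, 0, -0.1],
  ],
  jaw=[4, 4, 4],
)

```text
time_s: 21.1
position: [0.4279, -0.2311, 0.104]
orientation: [-0.398, -2.007, 2.009]
contact_force: [-1.2, -5.1, 5.8]
finger_gap: 0.095
```

```bash
python3 s.py
```

```text
t 21.1 [ 0.4279 -0.2311  0.104 ] az -112.37 ydir [ 0.0012 -0.0012] q6 1.442 F [-1.2 -5.1  5.8] T [-0.829  0.331  0.13 ] tq6 0.303 gap mm 8.1
```

Call:
arm_command(
  rotation=[
    [0, 0, -0.05],
    [0, 0, -0.1],
    [0, 0, -0.13],
    [0, 0, -0.15],
    [0, 0, -0.17],
    [0, 0, -0.17],
  ],
  slide=[
    [0, 0, -0.2],
    [0, 0, -0.3],
    [0, 0, -0.4],
    [0, 0, -0.5],
    [0, 0, -0.5],
    [0, 0, -0.5],
  ],
  jaw=[4, 4, 4, 4, 4, 4],
)

```text
time_s: 21.7
position: [0.4279, -0.2311, 0.1034]
orientation: [-0.55, -1.904, 1.905]
contact_force: [-1.9, -4.2, 4.4]
finger_gap: 0.092
```

```bash
python3 s.py
```

```text
t 21.7 [ 0.4279 -0.2311  0.1034] az -122.11 ydir [ 0.0011 -0.0013] q6 1.612 F [-1.9 -4.2  4.4] T [-0.855  0.337  0.122] tq6 0.301 gap mm 7.9
```

Call:
arm_command(
  rotation=[
    [0, 0, 0],
    [0, 0, 0],
    [0, 0, 0.06],
    [0, 0, 0.2],
    [0, 0, 0.34],
    [0, 0, 0.48],
    [0, 0, 0.62],
    [0, 0, 0.747],
    [0, 0, 0.747],
    [0, 0, 0.747],
  ],
  slide=[
    [0, 0, 0],
    [0, 0, 0],
    [0, 0, 25],
    [5, -3, 50],
    [38, -22, 57],
    [76, -43, 57],
    [112, -64, 50],
    [122.7, -69.6, 40],
    [122.7, -69.6, 24],
    [122.7, -69.6, 24],
  ],
  jaw=[40, 40, 45, 45, 45, 45, 45, 40, 40, 40],
)

```text
time_s: 22.7
position: [0.5475, -0.2982, 0.1236]
orientation: [-0.201, 2.132, -2.123]
contact_force: [-0.3, -0.3, -0.1]
finger_gap: 0.469
```

```bash
python3 s.py;python3 snap.py w8
```

```text
t 22.7 [ 0.5475 -0.2982  0.1236] az -79.49 ydir [-0.0057  0.0036] q6 0.869 F [-0.3 -0.3 -0.1] T [-0.023  0.061  0.025] tq6 -0.155 gap mm 40.1
22.7 [ 0.54746016 -0.29824529  0.12358912] jaw az -79.4931537158435 [-0.0057  0.0036 -1.    ] q6 0.8690921581468408 -0.5180651351603301 F [-0.26 -0.26 -0.08] T [-0.023  0.061  0.025] 0.469245655266541
```

View pics/w8.png

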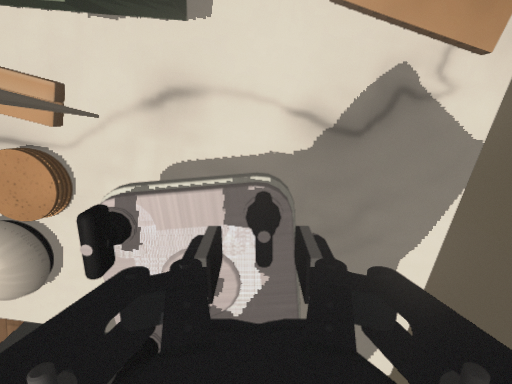

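Call:
arm_command(
  rotation=[
    [0, 0, 0],
    [0, 0, 0],
    [0, 0, 0],
    [0, 0, 0],
    [0, 0, 0],
    [0, 0, 0],
    [0, 0, 0],
    [0, 0, -0.06],
    [0, 0, -0.12],
    [0, 0, -0.18],
    [0, 0, -0.24],
    [0, 0, -0.28],
  ],
  slide=[
    [0, 0, -12],
    [0, 0, -22.5],
    [0, 0, -22.5],
    [0, 0, -22.5],
    [0, 0, -22.5],
    [0, 0, -22.5],
    [0, 0, -22.5],
    [0, 0, -22.7],
    [0, 0, -22.9],
    [0, 0, -23.1],
    [0, 0, -23.2],
    [0, 0, -23.4],
  ],
  jaw=[40, 40, 40, 4, 4, 4, 4, 4, 4, 4, 4, 4],
)

```text
time_s: 23.95
position: [0.5505, -0.3007, 0.1043]
orientation: [-0.105, -2.172, 2.174]
contact_force: [-2.0, -2.1, 4.4]
finger_gap: 0.092
```

```bash
python3 s.py
```

```text
t 23.95 [ 0.5505 -0.3007  0.1043] az -95.44 ydir [ 0.0011 -0.0012] q6 1.148 F [-2.  -2.1  4.4] T [-0.343  0.283  0.28 ] tq6 -0.096 gap mm 7.9
```

Call:
arm_command(
  rotation=[
    [0, 0, -0.02],
    [0, 0, -0.04],
    [0, 0, -0.04],
  ],
  slide=[
    [0, 0, 0],
    [0, 0, -0.1],
    [0, 0, -0.1],
  ],
  jaw=[4, 4, 4],
)

```text
time_s: 24.25
position: [0.5505, -0.3006, 0.1042]
orientation: [-0.145, -2.152, 2.154]
contact_force: [-2.5, -2.6, 6.2]
finger_gap: 0.097
```

```bash
python3 s.py
```

```text
t 24.25 [ 0.5505 -0.3006  0.1042] az -97.64 ydir [ 0.0011 -0.0011] q6 1.186 F [-2.5 -2.6  6.2] T [-0.534  0.351  0.192] tq6 0.342 gap mm 8.3
```

Call:
arm_command(
  rotation=[
    [0, 0, -0.04],
    [0, 0, -0.07],
    [0, 0, -0.09],
    [0, 0, -0.11],
    [0, 0, -0.11],
  ],
  slide=[
    [0, 0, -0.1],
    [0, 0, -0.2],
    [0, 0, -0.3],
    [0, 0, -0.3],
    [0, 0, -0.3],
  ],
  jaw=[4, 4, 4, 4, 4],
)

```text
time_s: 24.75
position: [0.5505, -0.3006, 0.1039]
orientation: [-0.257, -2.092, 2.094]
contact_force: [-0.8, -3.2, 6.0]
finger_gap: 0.096
```

```bash
python3 s.py
```

```text
t 24.75 [ 0.5505 -0.3006  0.1039] az -103.94 ydir [ 0.0011 -0.0011] q6 1.296 F [-0.8 -3.2  6. ] T [-0.542  0.327  0.197] tq6 0.358 gap mm 8.2
```

Call:
arm_command(
  rotation=[
    [0, 0, -0.04],
    [0, 0, -0.07],
    [0, 0, -0.09],
    [0, 0, -0.11],
    [0, 0, -0.11],
  ],
  slide=[
    [0, 0, -0.1],
    [0, 0, -0.2],
    [0, 0, -0.3],
    [0, 0, -0.3],
    [0, 0, -0.3],
  ],
  jaw=[4, 4, 4, 4, 4],
)

```text
time_s: 25.25
position: [0.5505, -0.3006, 0.1037]
orientation: [-0.364, -2.029, 2.031]
contact_force: [-2.4, -1.7, 6.5]
finger_gap: 0.094
```

```bash
python3 s.py
```

```text
t 25.25 [ 0.5505 -0.3006  0.1037] az -110.24 ydir [ 0.0011 -0.0011] q6 1.406 F [-2.4 -1.7  6.5] T [-0.425  0.364  0.188] tq6 0.382 gap mm 8.0
```

Call:
arm_command(
  rotation=[
    [0, 0, -0.05],
    [0, 0, -0.09],
    [0, 0, -0.12],
    [0, 0, -0.14],
    [0, 0, -0.16],
    [0, 0, -0.16],
  ],
  slide=[
    [0, 0, -0.2],
    [0, 0, -0.3],
    [0, 0, -0.4],
    [0, 0, -0.4],
    [0, 0, -0.5],
    [0, 0, -0.5],
  ],
  jaw=[4, 4, 4, 4, 4, 4],
)

```text
time_s: 25.85
position: [0.5505, -0.3006, 0.1036]
orientation: [-0.509, -1.933, 1.935]
contact_force: [-4.1, -2.1, 9.9]
finger_gap: 0.094
```

```bash
python3 s.py
```

```text
t 25.85 [ 0.5505 -0.3006  0.1036] az -119.4 ydir [ 0.0012 -0.0012] q6 1.566 F [-4.1 -2.1  9.9] T [-0.344  0.512  0.275] tq6 0.465 gap mm 8.1
```

Call:
arm_command(
  rotation=[
    [0, 0, 0],
    [0, 0, 0],
    [0, 0, 0],
    [0, 0, 0],
    [0, 0, -0.02],
    [0, 0, -0.047],
    [0, 0, -0.047],
    [0, 0, -0.047],
    [0, 0, -0.047],
    [0, 0, -0.047],
    [0, 0, -0.047],
  ],
  slide=[
    [0, 0, 0],
    [0, 0, 0],
    [0, 0, 25],
    [-10, 6, 48],
    [-48, 27, 55],
    [-88, 50, 52],
    [-118, 67, 45],
    [-122.6, 69.5, 25],
    [-122.6, 69.5, 5],
    [-122.6, 69.5, -0.5],
    [-122.6, 69.5, -0.5],
  ],
  jaw=[40, 40, 45, 45, 45, 45, 45, 40, 40, 40, 40],
)

```text
time_s: 26.95
position: [0.4271, -0.2301, 0.1011]
orientation: [-0.546, -1.904, 1.903]
contact_force: [-0.4, 0.5, 0.0]
finger_gap: 0.466
```

```bash
python3 s.py;python3 snap.py w9
```

```text
t 26.95 [ 0.4271 -0.2301  0.1011] az -122.1 ydir [-0.0017  0.0012] q6 1.612 F [-0.4  0.5  0. ] T [-0.002  0.034 -0.023] tq6 0.0 gap mm 39.8
26.95 [ 0.42710522 -0.2301154   0.10108691] jaw az -122.09812550392009 [-0.0017  0.0012 -1.    ] q6 1.611899840373049 -0.518853700120318 F [-0.38  0.45  0.04] T [-0.002  0.034 -0.023] 0.4659863656848251
```

View pics/w9.png

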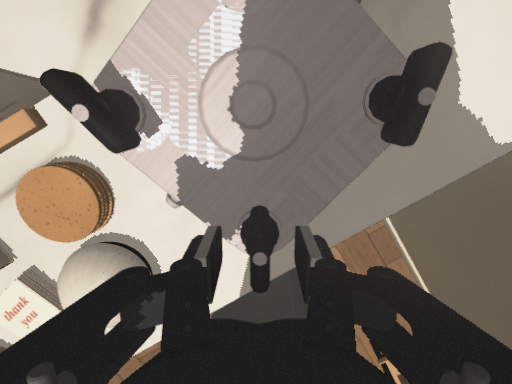

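Call:
arm_command(
  rotation=[
    [0, 0, 0],
    [0, 0, 0],
    [0, 0, 0],
    [0, 0, 0],
    [0, 0, 0],
    [0, 0, -0.05],
    [0, 0, -0.1],
    [0, 0, -0.14],
    [0, 0, -0.17],
    [0, 0, -0.19],
    [0, 0, -0.21],
    [0, 0, -0.21],
  ],
  slide=[
    [0, 0, 0],
    [0, 0, 0],
    [0, 0, 0],
    [0, 0, 0],
    [0, 0, 0],
    [0, 0, -0.2],
    [0, 0, -0.3],
    [0, 0, -0.4],
    [0, 0, -0.5],
    [0, 0, -0.6],
    [0, 0, -0.7],
    [0, 0, -0.7],
  ],
  jaw=[35, 4, 4, 4, 4, 4, 4, 4, 4, 4, 4, 4],
)

```text
time_s: 28.2
position: [0.4277, -0.2312, 0.102]
orientation: [-0.718, -1.77, 1.771]
contact_force: [-2.1, -2.8, 6.8]
finger_gap: 0.098
```

```bash
python3 s.py
```

```text
t 28.2 [ 0.4277 -0.2312  0.102 ] az -134.11 ydir [ 0.0007 -0.0013] q6 1.822 F [-2.1 -2.8  6.8] T [-0.344  0.462  0.146] tq6 0.365 gap mm 8.3
```

Call:
arm_command(
  rotation=[
    [0, 0, -0.05],
    [0, 0, -0.1],
    [0, 0, -0.13],
    [0, 0, -0.15],
    [0, 0, -0.17],
    [0, 0, -0.17],
  ],
  slide=[
    [0, 0, -0.2],
    [0, 0, -0.3],
    [0, 0, -0.4],
    [0, 0, -0.5],
    [0, 0, -0.5],
    [0, 0, -0.5],
  ],
  jaw=[4, 4, 4, 4, 4, 4],
)

```text
time_s: 28.8
position: [0.4277, -0.2312, 0.1015]
orientation: [-0.843, -1.656, 1.658]
contact_force: [-2.8, -2.1, 6.6]
finger_gap: 0.098
```

```bash
python3 s.py
```

```text
t 28.8 [ 0.4277 -0.2312  0.1015] az -143.85 ydir [ 0.0007 -0.0014] q6 1.992 F [-2.8 -2.1  6.6] T [-0.334  0.482  0.175] tq6 0.392 gap mm 8.4
```

Call:
arm_command(
  rotation=[
    [0, 0, -0.04],
    [0, 0, -0.08],
    [0, 0, -0.1],
    [0, 0, -0.12],
    [0, 0, -0.14],
    [0, 0, -0.14],
  ],
  slide=[
    [0, 0, -0.1],
    [0, 0, -0.2],
    [0, 0, -0.3],
    [0, 0, -0.4],
    [0, 0, -0.5],
    [0, 0, -0.5],
  ],
  jaw=[4, 4, 4, 4, 4, 4],
)

```text
time_s: 29.4
position: [0.4277, -0.2312, 0.1014]
orientation: [-0.937, -1.561, 1.562]
contact_force: [-4.6, -1.0, 11.1]
finger_gap: 0.097
```

```bash
python3 s.py
```

```text
t 29.4 [ 0.4277 -0.2312  0.1014] az -151.86 ydir [ 0.0008 -0.0015] q6 2.132 F [-4.6 -1.  11.1] T [-0.24   0.588  0.3  ] tq6 0.458 gap mm 8.2
```

Call:
arm_command(
  rotation=[
    [0, 0, 0],
    [0, 0, 0],
    [0, 0, 0.1],
    [0, 0, 0.24],
    [0, 0, 0.38],
    [0, 0, 0.52],
    [0, 0, 0.66],
    [0, 0, 0.8],
    [0, 0, 0.94],
    [0, 0, 1.08],
    [0, 0, 1.232],
    [0, 0, 1.232],
  ],
  slide=[
    [0, 0, 0],
    [0, 0, 0],
    [0, 0, 25],
    [0, 0, 50],
    [10, 3, 60],
    [30, 8, 60],
    [55, 15, 60],
    [80, 22, 60],
    [96, 26.9, 55],
    [96, 26.9, 40],
    [96, 26.9, 20],
    [96, 26.9, 2],
  ],
  jaw=[40, 40, 45, 45, 45, 45, 45, 45, 45, 40, 40, 40],
)

```text
time_s: 30.6
position: [0.5236, -0.2033, 0.1013]
orientation: [-0.168, 2.14, -2.14]
contact_force: [0.1, -1.0, -1.4]
finger_gap: 0.469
```

```bash
python3 s.py;python3 snap.py w10
```

```text
t 30.6 [ 0.5236 -0.2033  0.1013] az -81.03 ydir [0.     0.0002] q6 1.022 F [ 0.1 -1.  -1.4] T [ 0.025 -0.031  0.006] tq6 -1.324 gap mm 40.1
30.6 [ 0.52361726 -0.20334412  0.10127729] jaw az -81.03482103897468 [ 0.e+00  2.e-04 -1.e+00] q6 1.0224905873102872 -0.3916841887745366 F [ 0.05 -0.98 -1.38] T [ 0.025 -0.031  0.006] 0.46932865955438624
```

View pics/w10.png

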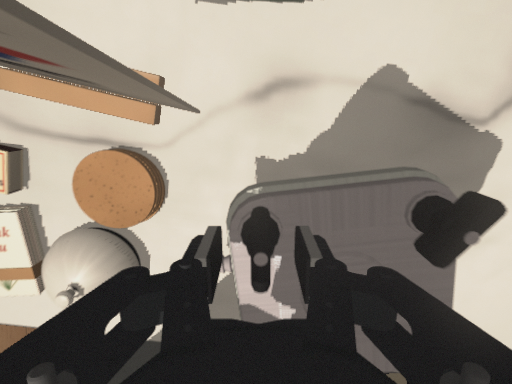

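Call:
arm_command(
  rotation=[
    [0, 0, 0],
    [0, 0, 0],
    [0, 0, 0],
    [0, 0, 0],
    [0, 0, 0],
    [0, 0, -0.04],
    [0, 0, -0.08],
    [0, 0, -0.11],
    [0, 0, -0.13],
    [0, 0, -0.15],
    [0, 0, -0.15],
  ],
  slide=[
    [0, 0, 0],
    [0, 0, 0],
    [0, 0, 0],
    [0, 0, 0],
    [0, 0, 0],
    [0, 0, -0.1],
    [0, 0, -0.2],
    [0, 0, -0.3],
    [0, 0, -0.4],
    [0, 0, -0.5],
    [0, 0, -0.5],
  ],
  jaw=[35, 4, 4, 4, 4, 4, 4, 4, 4, 4, 4],
)

```text
time_s: 31.75
position: [0.5243, -0.2043, 0.1028]
orientation: [0.001, 2.218, -2.221]
contact_force: [-1.3, -2.5, 7.2]
finger_gap: 0.091
```

```bash
python3 s.py
```

```text
t 31.75 [ 0.5243 -0.2043  0.1028] az -89.92 ydir [ 0.002  -0.0013] q6 1.177 F [-1.3 -2.5  7.2] T [-0.487  0.207  0.116] tq6 0.292 gap mm 7.8
```

Call:
arm_command(
  rotation=[
    [0, 0, -0.05],
    [0, 0, -0.1],
    [0, 0, -0.13],
    [0, 0, -0.15],
    [0, 0, -0.17],
    [0, 0, -0.17],
  ],
  slide=[
    [0, 0, -0.2],
    [0, 0, -0.3],
    [0, 0, -0.4],
    [0, 0, -0.5],
    [0, 0, -0.6],
    [0, 0, -0.6],
  ],
  jaw=[4, 4, 4, 4, 4, 4],
)

```text
time_s: 32.35
position: [0.5243, -0.2044, 0.1025]
orientation: [-0.182, -2.133, 2.136]
contact_force: [-3.0, -2.9, 9.9]
finger_gap: 0.095
```

```bash
python3 s.py
```

```text
t 32.35 [ 0.5243 -0.2044  0.1025] az -99.65 ydir [ 0.002  -0.0014] q6 1.347 F [-3.  -2.9  9.9] T [-0.442  0.351  0.191] tq6 0.363 gap mm 8.2
```

Call:
arm_command(
  rotation=[
    [0, 0, -0.03],
    [0, 0, -0.05],
    [0, 0, -0.07],
    [0, 0, -0.09],
    [0, 0, -0.09],
  ],
  slide=[
    [0, 0, -0.1],
    [0, 0, -0.2],
    [0, 0, -0.3],
    [0, 0, -0.4],
    [0, 0, -0.4],
  ],
  jaw=[4, 4, 4, 4, 4],
)

```text
time_s: 32.85
position: [0.5243, -0.2045, 0.1024]
orientation: [-0.273, -2.083, 2.086]
contact_force: [-4.8, -2.6, 13.4]
finger_gap: 0.096
```

```bash
python3 s.py
```

```text
t 32.85 [ 0.5243 -0.2045  0.1024] az -104.8 ydir [ 0.0022 -0.0016] q6 1.437 F [-4.8 -2.6 13.4] T [-0.389  0.616  0.255] tq6 0.412 gap mm 8.2
```

Call:
arm_command(
  rotation=[
    [0, 0, -0.015],
    [0, 0, -0.03],
    [0, 0, -0.03],
  ],
  slide=[
    [0, 0, 0],
    [0, 0, 0],
    [0, 0, 0],
  ],
  jaw=[4, 4, 4],
)

```text
time_s: 33.15
position: [0.5243, -0.2044, 0.1024]
orientation: [-0.302, -2.066, 2.069]
contact_force: [-4.4, -2.8, 12.6]
finger_gap: 0.097
```

```bash
python3 s.py
```

```text
t 33.15 [ 0.5243 -0.2044  0.1024] az -106.51 ydir [ 0.0021 -0.0016] q6 1.467 F [-4.4 -2.8 12.6] T [-0.464  0.535  0.256] tq6 0.376 gap mm 8.3
```

Call:
arm_command(
  rotation=[
    [0, 0, 0],
    [0, 0, 0],
    [0, 0, 0],
    [0, 0, -0.1],
    [0, 0, -0.22],
    [0, 0, -0.34],
    [0, 0, -0.45],
    [0, 0, -0.51],
    [0, 0, -0.51],
    [0, 0, -0.51],
    [0, 0, -0.51],
  ],
  slide=[
    [0, 0, 0],
    [0, 0, 0],
    [0, 0, 25],
    [0, 0, 50],
    [-20, -35, 58],
    [-42, -73, 58],
    [-62, -109, 55],
    [-69.9, -123.1, 40],
    [-69.9, -123.1, 15],
    [-69.9, -123.1, 2],
    [-69.9, -123.1, 2],
  ],
  jaw=[40, 40, 45, 45, 45, 45, 45, 40, 40, 40, 40],
)

```text
time_s: 34.25
position: [0.4523, -0.3255, 0.1006]
orientation: [-0.734, -1.752, 1.749]
contact_force: [0.5, 1.1, -0.9]
finger_gap: 0.469
```

```bash
python3 s.py;python3 snap.py w11
```

```text
t 34.25 [ 0.4523 -0.3255  0.1006] az -135.73 ydir [-0.0034  0.0029] q6 1.723 F [ 0.5  1.1 -0.9] T [ 0.028 -0.038  0.014] tq6 0.003 gap mm 40.1
34.25 [ 0.45234626 -0.3255079   0.10059807] jaw az -135.7260521011531 [-0.0034  0.0029 -1.    ] q6 1.723414282527771 -0.6452312576587276 F [ 0.5   1.12 -0.92] T [ 0.028 -0.038  0.014] 0.46929845119254043
```

View pics/w11.png

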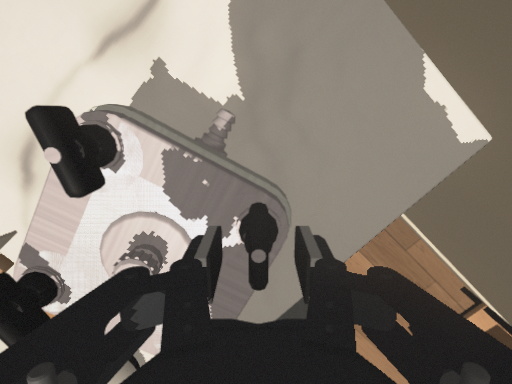

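Aligned (stud at (259,257), fingers 210/306). Grip and turn slowly.

Call:
arm_command(
  rotation=[
    [0, 0, 0],
    [0, 0, 0],
    [0, 0, 0],
    [0, 0, 0],
    [0, 0, 0],
    [0, 0, 0],
    [0, 0, -0.04],
    [0, 0, -0.06],
    [0, 0, -0.08],
    [0, 0, -0.08],
  ],
  slide=[
    [0, 0, 0],
    [0, 0, 0],
    [0, 0, 0],
    [0, 0, 0],
    [0, 0, 0],
    [0, 0, 0],
    [0, 0, -0.1],
    [0, 0, -0.2],
    [0, 0, -0.2],
    [0, 0, -0.2],
  ],
  jaw=[38, 38, 4, 4, 4, 4, 4, 4, 4, 4],
)

```text
time_s: 35.3
position: [0.4538, -0.327, 0.1032]
orientation: [-0.799, -1.698, 1.699]
contact_force: [-2.0, 0.1, 6.2]
finger_gap: 0.094
```

```bash
python3 s.py
```

```text
t 35.3 [ 0.4538 -0.327   0.1032] az -140.32 ydir [ 0.0006 -0.0007] q6 1.804 F [-2.   0.1  6.2] T [0.122 0.286 0.133] tq6 0.303 gap mm 8.1
```

Call:
arm_command(
  rotation=[
    [0, 0, -0.05],
    [0, 0, -0.08],
    [0, 0, -0.1],
    [0, 0, -0.12],
    [0, 0, -0.12],
  ],
  slide=[
    [0, 0, -0.2],
    [0, 0, -0.3],
    [0, 0, -0.3],
    [0, 0, -0.4],
    [0, 0, -0.4],
  ],
  jaw=[4, 4, 4, 4, 4],
)

```text
time_s: 35.8
position: [0.4539, -0.327, 0.103]
orientation: [-0.883, -1.617, 1.618]
contact_force: [-2.4, 1.2, 9.0]
finger_gap: 0.093
```

```bash
python3 s.py
```

```text
t 35.8 [ 0.4539 -0.327   0.103 ] az -147.19 ydir [ 0.0008 -0.0007] q6 1.924 F [-2.4  1.2  9. ] T [0.206 0.321 0.151] tq6 0.341 gap mm 7.9
```

Call:
arm_command(
  rotation=[
    [0, 0, -0.04],
    [0, 0, -0.06],
    [0, 0, -0.08],
    [0, 0, -0.1],
    [0, 0, -0.1],
  ],
  slide=[
    [0, 0, -0.1],
    [0, 0, -0.2],
    [0, 0, -0.2],
    [0, 0, -0.3],
    [0, 0, -0.3],
  ],
  jaw=[4, 4, 4, 4, 4],
)

```text
time_s: 36.3
position: [0.454, -0.327, 0.1029]
orientation: [-0.948, -1.548, 1.549]
contact_force: [-2.4, 1.9, 10.6]
finger_gap: 0.097
```

```bash
python3 s.py
```

```text
t 36.3 [ 0.454  -0.327   0.1029] az -152.91 ydir [ 0.0009 -0.0007] q6 2.023 F [-2.4  1.9 10.6] T [0.323 0.379 0.185] tq6 0.375 gap mm 8.3
```

Call:
arm_command(
  rotation=[
    [0, 0, -0.03],
    [0, 0, -0.05],
    [0, 0, -0.07],
    [0, 0, -0.09],
    [0, 0, -0.09],
  ],
  slide=[
    [0, 0, -0.1],
    [0, 0, -0.1],
    [0, 0, -0.2],
    [0, 0, -0.2],
    [0, 0, -0.2],
  ],
  jaw=[4, 4, 4, 4, 4],
)

```text
time_s: 36.8
position: [0.454, -0.3269, 0.1028]
orientation: [-1.004, -1.486, 1.486]
contact_force: [-1.7, 2.6, 12.4]
finger_gap: 0.099
```

```bash
python3 s.py
```

```text
t 36.8 [ 0.454  -0.3269  0.1028] az -158.06 ydir [ 0.001  -0.0008] q6 2.113 F [-1.7  2.6 12.4] T [0.355 0.407 0.237] tq6 0.433 gap mm 8.5
```

Call:
arm_command(
  rotation=[
    [0, 0, -0.02],
    [0, 0, -0.035],
    [0, 0, -0.05],
    [0, 0, -0.05],
  ],
  slide=[
    [0, 0, 0],
    [0, 0, 0],
    [0, 0, -0.1],
    [0, 0, -0.1],
  ],
  jaw=[4, 4, 4, 4],
)

```text
time_s: 37.2
position: [0.4541, -0.327, 0.1028]
orientation: [-1.034, -1.45, 1.451]
contact_force: [-2.9, 2.7, 11.3]
finger_gap: 0.095
```

```bash
python3 s.py
```

```text
t 37.2 [ 0.4541 -0.327   0.1028] az -160.91 ydir [ 0.001  -0.0008] q6 2.163 F [-2.9  2.7 11.3] T [0.423 0.388 0.34 ] tq6 0.439 gap mm 8.1
```

Call:
arm_command(
  rotation=[
    [0, 0, 0],
    [0, 0, 0],
    [0, 0, 0.1],
    [0, 0, 0.24],
    [0, 0, 0.38],
    [0, 0, 0.52],
    [0, 0, 0.64],
    [0, 0, 0.724],
    [0, 0, 0.724],
    [0, 0, 0.724],
    [0, 0, 0.724],
  ],
  slide=[
    [0, 0, 0],
    [0, 0, 0],
    [0, 0, 25],
    [0, 0, 45],
    [25, 7, 50],
    [60, 17, 50],
    [90, 25, 48],
    [96.5, 26.5, 30],
    [96.5, 26.5, 10],
    [96.5, 26.5, 1.3],
    [96.5, 26.5, 1.3],
  ],
  jaw=[40, 40, 45, 45, 45, 45, 45, 40, 40, 40, 40],
)

```text
time_s: 38.3
position: [0.5489, -0.2997, 0.1011]
orientation: [-0.505, -1.932, 1.93]
contact_force: [0.8, 0.1, -0.6]
finger_gap: 0.47
```

```bash
python3 s.py;python3 snap.py w12
```

```text
t 38.3 [ 0.5489 -0.2997  0.1011] az -119.48 ydir [-0.0029  0.0017] q6 1.567 F [ 0.8  0.1 -0.6] T [ 0.038 -0.034 -0.017] tq6 -0.004 gap mm 40.1
38.3 [ 0.54893002 -0.29966929  0.10107626] jaw az -119.48301845599696 [-0.0029  0.0017 -1.    ] q6 1.5665816262131165 -0.5187518836785872 F [ 0.78  0.15 -0.55] T [ 0.038 -0.034 -0.017] 0.469567814119996
```

View pics/w12.png

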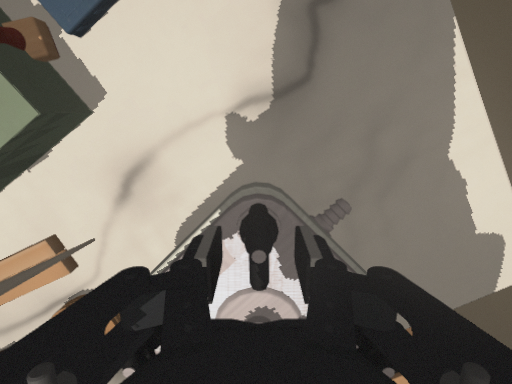

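Call:
arm_command(
  rotation=[
    [0, 0, 0],
    [0, 0, 0],
    [0, 0, 0],
    [0, 0, 0],
    [0, 0, 0],
    [0, 0, -0.02],
    [0, 0, -0.04],
    [0, 0, -0.04],
  ],
  slide=[
    [0, 0, 0],
    [0, 0, 0],
    [0, 0, 0],
    [0, 0, 0],
    [0, 0, 0],
    [0, 0, 0],
    [0, 0, 0],
    [0, 0, 0],
  ],
  jaw=[38, 4, 4, 4, 4, 4, 4, 4],
)

```text
time_s: 39.15
position: [0.5504, -0.3007, 0.1038]
orientation: [-0.544, -1.908, 1.909]
contact_force: [-2.3, 0.6, 6.3]
finger_gap: 0.097
```

```bash
python3 s.py
```

```text
t 39.15 [ 0.5504 -0.3007  0.1038] az -121.74 ydir [ 0.001  -0.0011] q6 1.606 F [-2.3  0.6  6.3] T [-0.033  0.298  0.261] tq6 0.523 gap mm 8.3
```

Call:
arm_command(
  rotation=[
    [0, 0, -0.015],
    [0, 0, -0.03],
    [0, 0, -0.04],
    [0, 0, -0.04],
  ],
  slide=[
    [0, 0, 0],
    [0, 0, 0],
    [0, 0, -0.1],
    [0, 0, -0.1],
  ],
  jaw=[4, 4, 4, 4],
)

```text
time_s: 39.55
position: [0.5504, -0.3007, 0.1038]
orientation: [-0.577, -1.883, 1.884]
contact_force: [-1.6, -0.1, 6.9]
finger_gap: 0.093
```

```bash
python3 s.py
```

```text
t 39.55 [ 0.5504 -0.3007  0.1038] az -124.01 ydir [ 0.0009 -0.0011] q6 1.646 F [-1.6 -0.1  6.9] T [-0.     0.31   0.445] tq6 0.473 gap mm 8.0
```

Call:
arm_command(
  rotation=[
    [0, 0, 0],
    [0, 0, 0],
    [0, 0, 0],
    [0, 0, -0.1],
    [0, 0, -0.22],
    [0, 0, -0.34],
    [0, 0, -0.44],
    [0, 0, -0.486],
    [0, 0, -0.486],
    [0, 0, -0.486],
    [0, 0, -0.486],
  ],
  slide=[
    [0, 0, 0],
    [0, 0, 0],
    [0, 0, 25],
    [-10, 6, 48],
    [-48, 27, 53],
    [-88, 50, 50],
    [-118, 67, 40],
    [-122.9, 69.6, 22],
    [-122.9, 69.6, 5],
    [-122.9, 69.6, -1.7],
    [-122.9, 69.6, -1.7],
  ],
  jaw=[40, 40, 45, 45, 45, 45, 45, 40, 40, 40, 40],
)

```text
time_s: 40.65
position: [0.4269, -0.2305, 0.1002]
orientation: [-0.934, -1.56, 1.56]
contact_force: [0.3, 0.5, 0.1]
finger_gap: 0.469
```

```bash
python3 s.py;python3 snap.py w13
```

```text
t 40.65 [ 0.4269 -0.2305  0.1002] az -151.89 ydir [-0.0014  0.0009] q6 2.131 F [0.3 0.5 0.1] T [ 0.014 -0.02   0.015] tq6 0.004 gap mm 40.1
40.65 [ 0.42688433 -0.23045046  0.10023003] jaw az -151.88817061610916 [-1.4e-03  9.0e-04 -1.0e+00] q6 2.131295008326134 -0.5195817212814513 F [0.32 0.49 0.1 ] T [ 0.014 -0.02   0.015] 0.4692310704623691
```

View pics/w13.png

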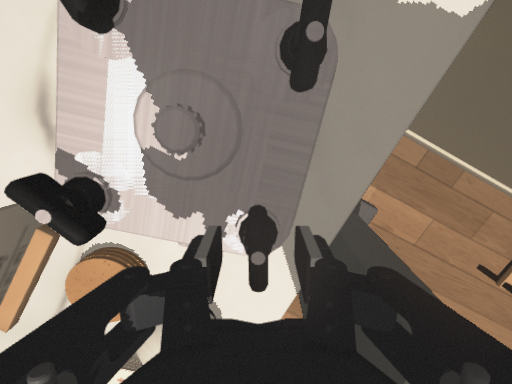

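Aligned. Grip with no turn first, then feel.

Call:
arm_command(
  rotation=[
    [0, 0, 0],
    [0, 0, 0],
    [0, 0, 0],
    [0, 0, 0],
    [0, 0, 0],
    [0, 0, -0.01],
    [0, 0, -0.02],
    [0, 0, -0.02],
  ],
  slide=[
    [0, 0, 0],
    [0, 0, 0],
    [0, 0, 0],
    [0, 0, 0],
    [0, 0, 0],
    [0, 0, 0],
    [0, 0, 0],
    [0, 0, 0],
  ],
  jaw=[38, 4, 4, 4, 4, 4, 4, 4],
)

```text
time_s: 41.5
position: [0.4274, -0.231, 0.1016]
orientation: [-0.949, -1.547, 1.548]
contact_force: [-2.3, -1.7, 6.3]
finger_gap: 0.099
```

```bash
python3 s.py
```

```text
t 41.5 [ 0.4274 -0.231   0.1016] az -153.0 ydir [ 0.0006 -0.0008] q6 2.151 F [-2.3 -1.7  6.3] T [-0.032  0.223  0.311] tq6 0.404 gap mm 8.5
```

Call:
arm_command(
  rotation=[
    [0, 0, -0.01],
    [0, 0, -0.02],
    [0, 0, -0.02],
  ],
  slide=[
    [0, 0, 0],
    [0, 0, 0],
    [0, 0, 0],
  ],
  jaw=[4, 4, 4],
)

```text
time_s: 41.8
position: [0.4274, -0.231, 0.1016]
orientation: [-0.962, -1.533, 1.534]
contact_force: [-1.2, -1.5, 5.1]
finger_gap: 0.097
```

```bash
python3 s.py
```

```text
t 41.8 [ 0.4274 -0.231   0.1016] az -154.14 ydir [ 0.0005 -0.0008] q6 2.171 F [-1.2 -1.5  5.1] T [-0.069  0.26   0.294] tq6 0.42 gap mm 8.3
```

Call:
arm_command(
  rotation=[
    [0, 0, 0],
    [0, 0, 0],
    [0, 0, 0.1],
    [0, 0, 0.24],
    [0, 0, 0.38],
    [0, 0, 0.52],
    [0, 0, 0.66],
    [0, 0, 0.78],
    [0, 0, 0.831],
    [0, 0, 0.831],
    [0, 0, 0.831],
  ],
  slide=[
    [0, 0, 0],
    [0, 0, 0],
    [0, 0, 25],
    [0, 0, 45],
    [20, 6, 50],
    [50, 14, 50],
    [80, 22, 48],
    [96.5, 26.8, 35],
    [96.5, 26.8, 12],
    [96.5, 26.8, 1],
    [96.5, 26.8, 1],
  ],
  jaw=[40, 40, 45, 45, 45, 45, 45, 40, 40, 40, 40],
)

```text
time_s: 42.9
position: [0.5221, -0.2032, 0.1002]
orientation: [-0.298, -2.065, 2.062]
contact_force: [-0.6, -0.1, -0.1]
finger_gap: 0.463
```

```bash
python3 s.py;python3 snap.py w14
```

```text
t 42.9 [ 0.5221 -0.2032  0.1002] az -106.67 ydir [-0.0037  0.0016] q6 1.469 F [-0.6 -0.1 -0.1] T [-0.011 -0.026 -0.   ] tq6 -0.065 gap mm 39.6
42.9 [ 0.52211654 -0.20323889  0.1002025 ] jaw az -106.66594449633057 [-0.0037  0.0016 -1.    ] q6 1.4691453235798093 -0.3924789933695926 F [-0.64 -0.12 -0.14] T [-0.011 -0.026 -0.   ] 0.46327057554455875
```

View pics/w14.png

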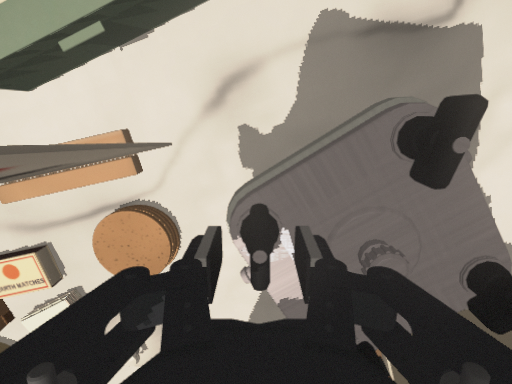

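Call:
arm_command(
  rotation=[
    [0, 0, 0],
    [0, 0, 0],
    [0, 0, 0],
    [0, 0, 0],
    [0, 0, 0],
    [0, 0, -0.01],
    [0, 0, -0.02],
    [0, 0, -0.02],
  ],
  slide=[
    [0, 0, 0],
    [0, 0, 0],
    [0, 0, 0],
    [0, 0, 0],
    [0, 0, 0],
    [0, 0, 0],
    [0, 0, 0],
    [0, 0, 0],
  ],
  jaw=[38, 4, 4, 4, 4, 4, 4, 4],
)

```text
time_s: 43.75
position: [0.524, -0.2045, 0.103]
orientation: [-0.321, -2.054, 2.056]
contact_force: [-2.2, -2.4, 5.3]
finger_gap: 0.092
```

```bash
python3 s.py
```

```text
t 43.75 [ 0.524  -0.2045  0.103 ] az -107.7 ydir [ 0.0011 -0.0012] q6 1.488 F [-2.2 -2.4  5.3] T [-0.304  0.364  0.276] tq6 0.361 gap mm 7.8
```

Call:
arm_command(
  rotation=[
    [0, 0, -0.01],
    [0, 0, -0.02],
    [0, 0, -0.02],
  ],
  slide=[
    [0, 0, 0],
    [0, 0, 0],
    [0, 0, 0],
  ],
  jaw=[4, 4, 4],
)

```text
time_s: 44.05
position: [0.524, -0.2044, 0.103]
orientation: [-0.34, -2.043, 2.045]
contact_force: [-1.1, -1.6, 5.5]
finger_gap: 0.096
```

```bash
python3 s.py
```

```text
t 44.05 [ 0.524  -0.2044  0.103 ] az -108.84 ydir [ 0.0011 -0.0012] q6 1.508 F [-1.1 -1.6  5.5] T [-0.216  0.33   0.261] tq6 0.385 gap mm 8.2
```

Call:
arm_command(
  rotation=[
    [0, 0, -0.01],
    [0, 0, -0.02],
    [0, 0, -0.03],
    [0, 0, -0.03],
  ],
  slide=[
    [0, 0, 0],
    [0, 0, 0],
    [0, 0, 0],
    [0, 0, 0],
  ],
  jaw=[4, 4, 4, 4],
)

```text
time_s: 44.45
position: [0.524, -0.2044, 0.103]
orientation: [-0.369, -2.025, 2.027]
contact_force: [-1.7, -0.5, 5.8]
finger_gap: 0.093
```

```bash
python3 s.py
```

```text
t 44.45 [ 0.524  -0.2044  0.103 ] az -110.56 ydir [ 0.001  -0.0012] q6 1.538 F [-1.7 -0.5  5.8] T [-0.281  0.293  0.367] tq6 0.396 gap mm 7.9
```

Call:
arm_command(
  rotation=[
    [0, 0, 0],
    [0, 0, 0],
    [0, 0, -0.1],
    [0, 0, -0.24],
    [0, 0, -0.38],
    [0, 0, -0.52],
    [0, 0, -0.66],
    [0, 0, -0.8],
    [0, 0, -0.879],
    [0, 0, -0.879],
    [0, 0, -0.879],
    [0, 0, -0.879],
  ],
  slide=[
    [0, 0, 0],
    [0, 0, 0],
    [0, 0, 25],
    [0, 0, 50],
    [-18, -32, 57],
    [-38, -67, 57],
    [-58, -102, 55],
    [-69.9, -122.9, 45],
    [-69.9, -122.9, 30],
    [-69.9, -122.9, 10],
    [-69.9, -122.9, 0],
    [-69.9, -122.9, 0],
  ],
  jaw=[40, 40, 45, 45, 45, 45, 45, 45, 40, 40, 40, 40],
)

```text
time_s: 45.65
position: [0.453, -0.326, 0.1006]
orientation: [-1.03, -1.449, 1.449]
contact_force: [0.0, -0.3, -0.2]
finger_gap: 0.469
```

```bash
python3 s.py;python3 snap.py w15
```

```text
t 45.65 [ 0.453  -0.326   0.1006] az -160.93 ydir [-0.0023  0.0019] q6 2.164 F [ 0.  -0.3 -0.2] T [ 0.012  0.031 -0.014] tq6 0.006 gap mm 40.1
45.65 [ 0.45299029 -0.32600592  0.1005935 ] jaw az -160.9332134876562 [-0.0023  0.0019 -1.    ] q6 2.163509320758198 -0.6451930966651069 F [ 0.01 -0.26 -0.22] T [ 0.012  0.031 -0.014] 0.46938097169591
```

View pics/w15.png

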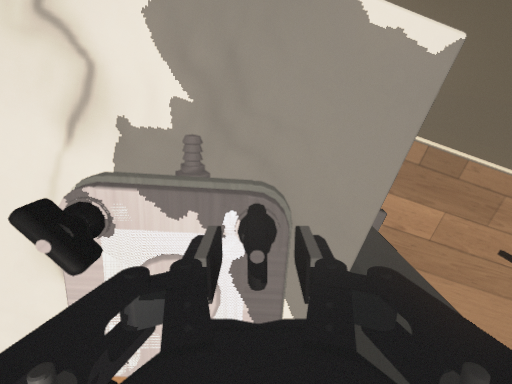

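Call:
arm_command(
  rotation=[
    [0, 0, 0],
    [0, 0, 0],
    [0, 0, 0],
    [0, 0, 0],
    [0, 0, 0],
    [0, 0, -0.01],
    [0, 0, -0.02],
    [0, 0, -0.02],
  ],
  slide=[
    [0, 0, 0],
    [0, 0, 0],
    [0, 0, 0],
    [0, 0, 0],
    [0, 0, 0],
    [0, 0, 0],
    [0, 0, 0],
    [0, 0, 0],
  ],
  jaw=[38, 4, 4, 4, 4, 4, 4, 4],
)

```text
time_s: 46.5
position: [0.454, -0.327, 0.1029]
orientation: [-1.045, -1.436, 1.437]
contact_force: [-1.9, 0.1, 5.0]
finger_gap: 0.098
```

```bash
python3 s.py
```

```text
t 46.5 [ 0.454  -0.327   0.1029] az -162.05 ydir [ 0.0006 -0.0009] q6 2.183 F [-1.9  0.1  5. ] T [0.109 0.229 0.373] tq6 0.414 gap mm 8.3
```

Call:
arm_command(
  rotation=[
    [0, 0, 0],
    [0, 0, 0],
    [0, 0, 0],
    [0, 0, 0.05],
    [0, 0, 0.1],
    [0, 0, 0.138],
    [0, 0, 0.138],
    [0, 0, 0.138],
    [0, 0, 0.138],
    [0, 0, 0.138],
  ],
  slide=[
    [0, 0, 0],
    [0, 0, 0],
    [0, 0, 25],
    [0, 5, 48],
    [-10, 37, 52],
    [-20, 72, 48],
    [-26.7, 96, 32],
    [-26.7, 96, 10],
    [-26.7, 96, -1],
    [-26.7, 96, -1],
  ],
  jaw=[40, 40, 45, 45, 45, 45, 40, 40, 40, 40],
)

```text
time_s: 47.5
position: [0.4266, -0.2305, 0.0998]
orientation: [-0.959, -1.532, 1.532]
contact_force: [-1.1, -0.3, -0.1]
finger_gap: 0.466
```

```bash
python3 s.py;python3 snap.py w16
```

```text
t 47.5 [ 0.4266 -0.2305  0.0998] az -154.18 ydir [-0.002   0.0012] q6 2.171 F [-1.1 -0.3 -0.1] T [-0.007 -0.013 -0.005] tq6 0.003 gap mm 39.8
47.5 [ 0.42657257 -0.23049446  0.09982391] jaw az -154.18484287582027 [-0.002   0.0012 -1.    ] q6 2.171051185792365 -0.5199562948514603 F [-1.09 -0.29 -0.07] T [-0.007 -0.013 -0.005] 0.466264330791369
```

View pics/w16.png

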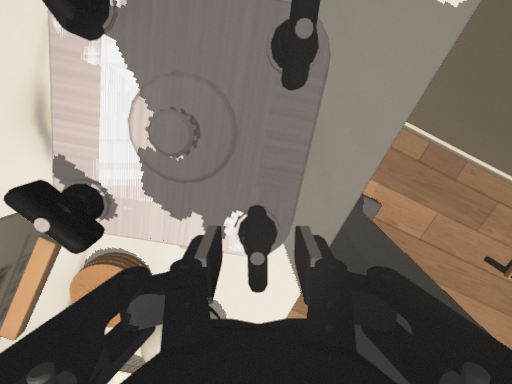

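Call:
arm_command(
  rotation=[
    [0, 0, 0],
    [0, 0, 0],
    [0, 0, 0],
    [0, 0, 0],
    [0, 0, 0],
    [0, 0, -0.01],
    [0, 0, -0.025],
    [0, 0, -0.025],
  ],
  slide=[
    [0, 0, 0],
    [0, 0, 0],
    [0, 0, 0],
    [0, 0, 0],
    [0, 0, 0],
    [0, 0, 0],
    [0, 0, 0],
    [0, 0, 0],
  ],
  jaw=[38, 4, 4, 4, 4, 4, 4, 4],
)

```text
time_s: 48.35
position: [0.4275, -0.2313, 0.1017]
orientation: [-0.978, -1.516, 1.516]
contact_force: [-0.7, -0.2, 5.6]
finger_gap: 0.098
```

```bash
python3 s.py
```

```text
t 48.35 [ 0.4275 -0.2313  0.1017] az -155.59 ydir [ 0.0011 -0.0011] q6 2.196 F [-0.7 -0.2  5.6] T [-0.063  0.184  0.365] tq6 0.459 gap mm 8.4
```

Call:
arm_command(
  rotation=[
    [0, 0, 0],
    [0, 0, 0],
    [0, 0, 0],
    [0, 0, 0],
    [0, 0, 0],
    [0, 0, 0],
    [0, 0, 0],
    [0, 0, 0],
    [0, 0, 0],
    [0, 0, 0],
  ],
  slide=[
    [0, 0, 0],
    [0, 0, 0],
    [0, 0, 0],
    [0, 0, 25],
    [0, 0, 60],
    [-20, 0, 100],
    [-40, 0, 120],
    [-40, 0, 120],
    [-40, 0, 120],
    [-40, 0, 120],
  ],
  jaw=[40, 40, 45, 45, 45, 45, 45, 45, 45, 45],
)

```text
time_s: 49.35
position: [0.3872, -0.2306, 0.22]
orientation: [-0.976, -1.515, 1.515]
contact_force: [0.5, 0.3, -0.3]
finger_gap: 0.529
```

```bash
python3 s.py;python3 snap.py w17
python3 - <<'E'
from h import *
a=viewer.camera('scene');crop(a,180,110,330,290,3,'pics/sc_end.png')
crop(viewer.camera('top'),150,130,350,260,3,'pics/top_end.png')
E
```

```text
t 49.35 [ 0.3872 -0.2306  0.22  ] az -155.62 ydir [-0.0009  0.0007] q6 2.152 F [ 0.5  0.3 -0.3] T [ 0.022 -0.076 -0.005] tq6 0.002 gap mm 45.2
49.35 [ 0.38716931 -0.23056905  0.22002835] jaw az -155.61718965964732 [-9.e-04  7.e-04 -1.e+00] q6 2.152323844752402 -0.5636182098651273 F [ 0.49  0.33 -0.25] T [ 0.022 -0.076 -0.005] 0.5291549853199913
```

View pics/sc_end.png

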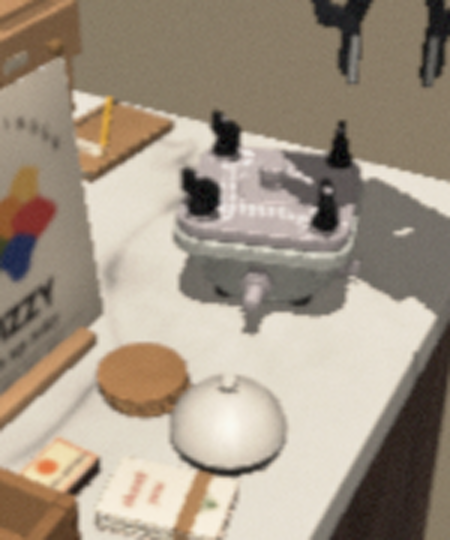

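View pics/top_end.png

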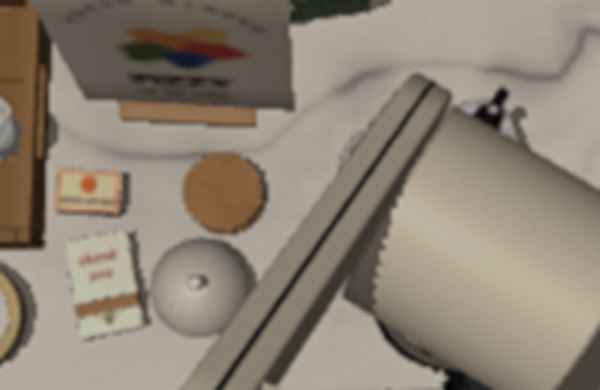

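Run:
```python
from rig import bot
print(bot.close_job(), bot.state()['time_s'])
```

```text
the job is handed in; nothing more can be done
the job is handed in; nothing more can be done
```

The job is handed in at about 50 s of the 72 s, with all four knobs tight. No verdict came back, so the result rests on my own readings.

- **First round:** I turned each knob about 0.8 rad in the order 1, 3, 2, 4, which put the feet at roughly 15.0 to 15.3 mm by calculation. I worked that from the gripper's turn and did not measure heights. Wing angles in the picture agreed with the turns for knobs 1 to 3; knob 4 I did not check this way.
- **Second round:** I brought each knob down further in small steps. I then tightened by feel in the order 3, 1, 2, 4 and went round once more to check, ending with second checks of 4 and 1. Total turns were about 1.5 to 1.9 rad.

| Knob | Last standing torque (N m) | Load it implies |
|---|---|---|
| 1 | 0.365 | at least 45 N |
| 2 | 0.367 | at least 46 N |
| 3 | 0.445 | at least 70 N |
| 4 | 0.373 | at least 48 N |

- **Knob 3 is the doubtful one:** its reading jumped from 0.26 to 0.445 on the last small turn. While I held it, it may have come close to the 100 N limit. It should have sprung back to about 70 N on release, but I did not grip it again to check.
- **Last pictures:** the cover looks flat on the body, and the bell, coasters and card pack look undisturbed. The gripper is clear above the filter. In the last top picture the arm hid most of the filter, so flatness is judged from the scene view alone.

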